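# Clamp a hanging plaque in the carving jig

### The job

Take the rectangular wide-shouldered plaque off its hook and lower it gently, lug upwards, between the two walls of the holding jig, centred along the slot and all the way down onto the jig's seat; the seat's height is set differently each time, so feel for it, and do not drop the plaque. Let go, then swing the jig's lever over and press it down firmly, so that its pad stays clamped on the plaque's shoulder. Leave the round and the slim plaque hanging where they are.

Things in the scene. Friction and masses are not known exactly. Their poses are not given: they have to be found in the camera images.
- plaque: The wooden plaque to clamp, hanging on one of three hooks. Body 130 mm wide (y) x 80 high (z) x 18 thick (x); origin at the middle of its bottom edge. On it, centred, a lug 46 wide, 18 thick, up to z = 155 mm, with a hole 24 wide, from z = 85 to 115; solid above the hole. Shoulders beside the lug at z = 80. Hanging, its -x points to the hook's free end. 0.14 to 0.28 kg.
- plaque_hole (a point): Centre of the plaque's lug hole (100 mm above its bottom edge).
- plaque_lug (a point): Centre of the top edge of the plaque's lug (155 mm above its bottom edge).
- plaque_round: Another plaque of the same wood and lug, with a round body 100 mm across. Leave hanging. Origin 115 mm below the top of its hole.
- plaque_slim: Another plaque of the same wood and lug, with a body 70 mm wide. Leave hanging. Origin 115 mm below the top of its hole.
- rail: Fixed wooden rail 500 mm long (its y); origin on the table under its middle; bar 20 mm thick, top at 208 mm. Three hooks of 10 mm round steel at y = -160, 0, 160 point to -x, axis 200 mm high; plaques hang at x = -40. From x = -68 a hook turns up into a lip, its top 216 mm high; it ends at x = -83. A plaque must rise 11 to 20 mm to clear the lip, then be drawn off to -x.
- jig: Fixed wooden holding jig; origin at table height under the middle of its slot. Slot along its y, 21 mm wide, between two walls 22 thick, 150 long, tops 75 mm above the table; open ends, but the lever's post stands at the +y end (y = 78 to 108, 128 high). In the slot is a seat bar, its top anywhere from 25 to 45 mm above the table (not measured).
- slot_mouth (a point): Centre of the slot at the height of the wall tops (z = 75 mm over the jig's origin).
- lever (a joint): Angle of the jig's steel lever about its hinge axis (parallel to the jig's x): 0 = level, pointing to the jig's -y over the slot; 1.57 = straight up; grows to 2.0 leaning outwards, negative = tip below level. Stiff hinge (about 0.3 N m): it stays where it is left. It meets a seated plaque at about 0 to 0.5.
- lever_axis (a point): The lever's hinge axis, 88 mm from the slot's middle to the jig's +y and 122 mm above the table. The lever is a bar 24 mm wide (jig x), 12 mm thick (6 mm either side of the axis line), ending 63 mm from the axis.
- lever_pad (a point): Lowest point of the rubber pad (18 mm ball) under the lever, 44 mm along the lever from the hinge axis and 19 mm below the lever's centre line when level; it presses on the plaque's shoulder.

How it is judged:
By the outcome, as a careful person would: the job done as asked, in the order asked, and still so for the second after the job is handed in, with the robot touching nothing.
It also fails if it takes over 70 s, if anything falls off the work surface, if the arm or the gripper's body presses on something with over 40 N, if the wrist force passes 120 N, or if a joint passes its speed limit or range.

### The arm

A 6-joint arm with a two-finger parallel gripper is mounted at the origin on the work surface. World frame = base frame: x ahead of the robot, y to its left, z up, the work surface at z = 0. Lengths are in m, angles in degrees, forces in N, time in s.
With the tool pointing down it reaches from about 0.4 to 0.825 m from the base axis. Payload 7 kg.
Tool frame: the origin (TCP) lies on the centre line of the jaws, within the pads' length; the fingertips stand 19 mm ahead of it and the grasp point (between the pads) is the TCP; z points along the fingers, y is the line along which they close (so a half turn about z gives the same grasp; the last joint's range is limited). The gripper opens to 88 mm and grips with 3 to 60 N. Pads are 19 mm wide; open, the fingers measure 130 mm over their backs; the gripper's body (78 mm by 193 mm) begins 47 mm behind the grasp point.
Start: joints at [-52.305, 20.546, 0.682, 0, -70.136, -16.507], TCP at [0.244, -0.629, 0.206] pointing down, gripper open.
Joint ranges: [-176.03, 176.03], [-82.01, 121.73], [-58.28, 71.71], [-173.87, 95.51], [-174.79, -0.11], [-173.66, 173.66]. Speed limits (degrees/s): [136.94, 136.94, 172.46, 180, 180, 180].

### API

Orientations are given as [roll, pitch, yaw] about the fixed x, y, z axes, in that order (R = Rz(yaw) Ry(pitch) Rx(roll)).
In Python, from plant import ctrl gives the robot as it stands.
- The arm moves only by the tool move_arm, never from a script. Its argument "motion" is a list of rows, each a list of 3 entries, a list of its own where there are three numbers: the shift along the tool's x, y, z in mm, then the turn, a rotation vector about the tool's x, y, z in degrees, then the closure, from 0 (fully open) to 1 (shut). A call has 1 to 10 rows; each row is the pose to reach, as a shift and turn from the pose commanded when the call began, along the tool's axes at that moment; what a row does not reach only later rows make up. A row lasts 1/12 s, in which the tool goes at most 41.7 mm and 7.16 degrees, less where a joint would pass 70% of its speed; a pose out of reach is approached as far as the arm can. A call with a gripper value outside its range is refused whole. The fingers move at their own pace and stop on an object; the grip force is fixed at half the most. Time passes only in rows, so rows that repeat a pose let the fingers close. It gives the time, the measured TCP pose, the force, the opening and the grip force at its end, in the units of the state.
- ctrl.get_obs(): the state, without advancing time (a new reading comes with each control period).
- ctrl.snapshot(name): name is "scene" or "top" or "wrist"; returns a dict with "color" (420x560x3 uint8, blue, green, red), "camera_matrix" (3x3 intrinsics, pixels), "k1" (the pictures are not rectified: a ray, as slopes to the right and down, at radius r is drawn at 1 + k1 r^2 times it, then the intrinsics apply), "cam_to_world" (4x4, takes a point from camera to world coordinates). Camera axes: x right, y up, looking along -z (the intrinsics and any distortion apply to the point x, -y, -z); pixel columns grow to the right and rows downward; lengths in m; the calibration is good to about 2 mm. A picture is of the moment at which its call begins. There is no depth.
- ctrl.close_job(): hands the job in; it is judged then, once.
The state is a dict: "clock": time; "joint_pos": joint angles; "qvel": joint speeds; "tau": joint torques, N m; "tool_pos": TCP position; "orientation": TCP orientation; "force": force on the tool from outside, world axes, zero at the start; "moment": the same for the moment, N m; "opening": finger opening in m; "gripper_force": force on a finger pad.
Only numpy, scipy, OpenCV 4.12 (cv2) and the standard library are available. Lean on these libraries where they do the work, as an engineer would, in place of code of your own. Each camera call takes 0.05 s, during which the arm holds its last target. There are 200 camera calls.

## Working session

There is one attempt and no reset: what is moved stays moved. The work goes in short steps, Python scripts to look and compute and a tool call to move; the robot and the scene stay as the last step left them, time stands still between calls to the robot, and variables do not carry over. Pictures are saved under pics/ and viewed, at most 10 in all, crops included, and the job is handed in when it is done.

Besides the shell and the picture viewer there is one more tool, called after ">>>" as name(argument=value, ...), one argument or row to a line, values as JSON. move_arm: Moves the arm, as the interface text tells. Its arguments: {"type":"object","properties":{"motion":{"type":"array"}},"required":["motion"]}

```bash
mkdir -p pics; ls; python3 - <<'E'
from plant import ctrl
import cv2,pickle
d={}
for n in ("scene","top","wrist"):
    s=ctrl.snapshot(n); d[n]=s; cv2.imwrite(f"pics/{n}0.png",s["color"]); print(n,s["camera_matrix"].round(1).tolist(),s["k1"],s["cam_to_world"].round(3).tolist())
pickle.dump(d,open("s0.pkl","wb"))
o=ctrl.get_obs(); print(o)
E
```

```text
pics
scene [[459.2, 0.0, 269.9], [0.0, 459.2, 208.8], [0.0, 0.0, 1.0]] -0.1587097430310697 [[-0.509, -0.657, 0.556, 1.091], [0.861, -0.381, 0.338, 0.318], [-0.01, 0.65, 0.76, 0.891], [0.0, 0.0, 0.0, 1.0]]
top [[385.3, 0.0, 285.9], [0.0, 385.3, 210.8], [0.0, 0.0, 1.0]] -0.006749935508718072 [[-0.017, 0.995, -0.098, 0.441], [-1.0, -0.016, 0.009, -0.007], [0.007, 0.099, 0.995, 0.986], [0.0, 0.0, 0.0, 1.0]]
wrist [[329.4, 0.0, 282.5], [0.0, 329.4, 209.7], [0.0, 0.0, 1.0]] -0.07195162298916354 [[-0.361, -0.904, -0.227, 0.183], [0.933, -0.35, -0.09, -0.652], [0.002, -0.244, 0.97, 0.382], [0.0, 0.0, 0.0, 1.0]]
{'clock': 0.15, 'joint_pos': array([-5.23058399e+01,  2.05819216e+01,  6.46030247e-01, -1.40970719e-02,
       -7.01353679e+01, -1.65048089e+01]), 'qvel': array([ 0.00248618, -0.03850817,  0.1460067 ,  0.12396666, -0.05442602,
        0.00689447]), 'tau': array([-1.34092017e-03, -5.83275998e+01,  2.93292403e+01,  7.00115025e+00,
        8.89057730e-03, -1.03125622e-04]), 'tool_pos': array([ 0.24378629, -0.62902078,  0.20564213]), 'orientation': array([ 1.79927911e+02, -7.53836182e-03, -1.58815442e+02]), 'force': array([-0.00580655,  0.64606993,  1.07930793]), 'moment': array([2.55862656e-02, 8.82008436e-05, 7.83758074e-03]), 'gripper_force': 0.0, 'opening': 0.08749983597585628}
```

View pics/scene0.png

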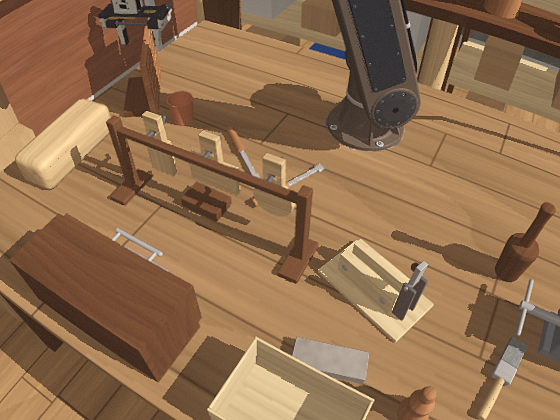

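View pics/top0.png

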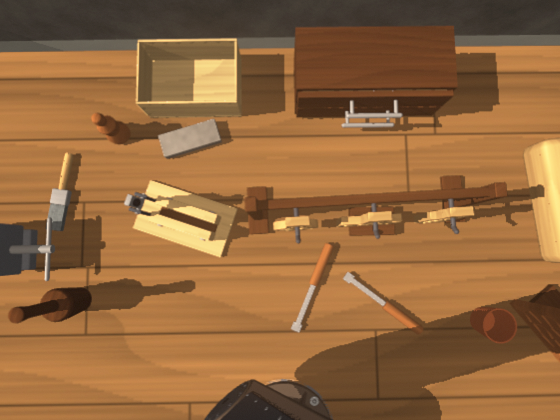

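The top view shows the rail at row ~200, with plaques at about (295,222), (372,220) and (450,213). The jig is at (187,217), with its lever upright at (137,202). I'll zoom in to identify the plaques and pick out pixels.

```bash
python3 - <<'E'
import cv2,numpy as np
t=cv2.imread("pics/top0.png"); s=cv2.imread("pics/scene0.png")
a=cv2.resize(t[170:270,120:320],None,fx=4,fy=4,interpolation=2)[:,:800]
b=cv2.resize(t[185:235,320:520],None,fx=4,fy=4,interpolation=2)
cv2.imwrite("pics/c1.png",np.vstack([a,b]))
c=cv2.resize(s[95:245,100:300],None,fx=4,fy=4,interpolation=2)
cv2.imwrite("pics/c2.png",c)
c=cv2.resize(s[225:350,310:450],None,fx=4.5,fy=4.5,interpolation=2)
cv2.imwrite("pics/c3.png",c)
E
```

```text
(no output)
```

View pics/c1.png

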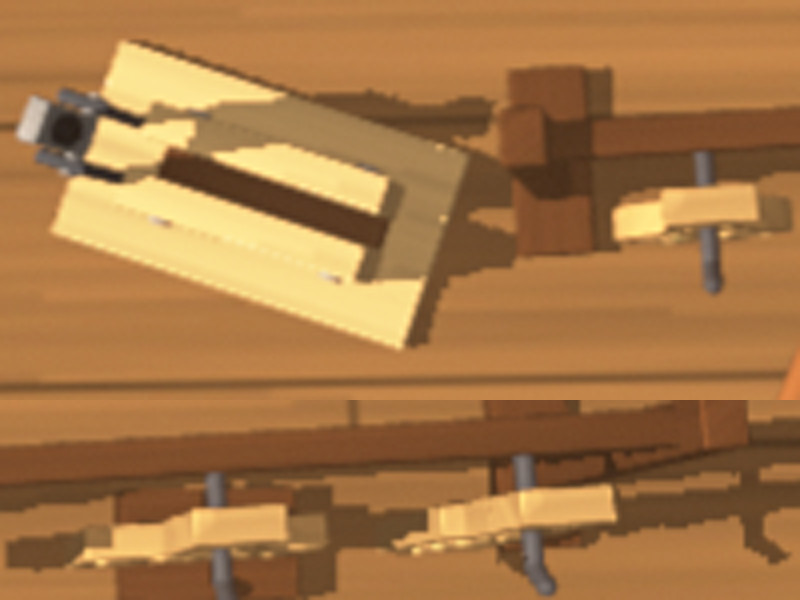

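View pics/c2.png

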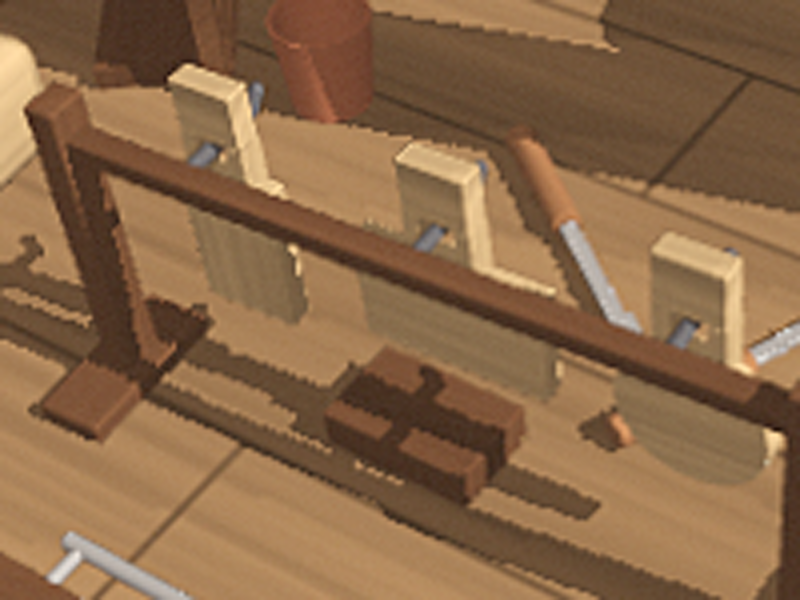

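View pics/c3.png

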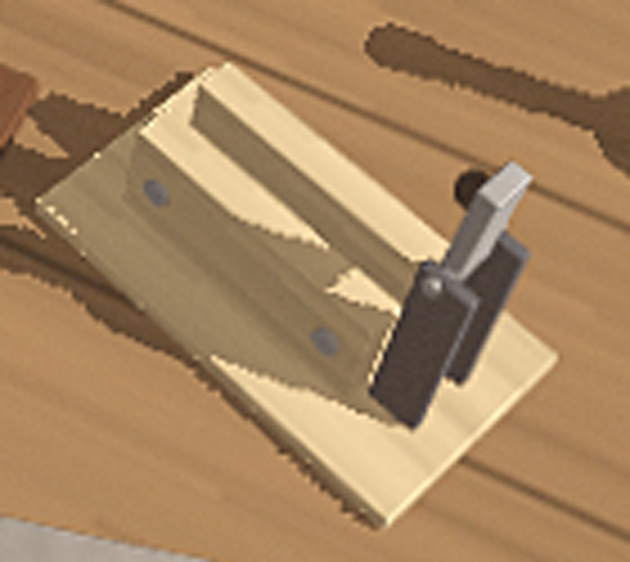

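The middle plaque is the wide one. Its lug top spans (367,213) to (392,222) in the top view and (199,131) to (221,141) in the scene view. The jig's lever leans outwards at its world +y end. Next I'll triangulate these.

```bash
cat > h.py <<'E'
import numpy as np,cv2,pickle
from scipy.spatial.transform import Rotation as Rn
def ray(s,px):
    K=s["camera_matrix"];k=s["k1"];C=s["cam_to_world"]
    d=np.array([(px[0]-K[0,2])/K[0,0],(px[1]-K[1,2])/K[1,1]]);u=d.copy()
    for _ in range(20): u=d/(1+k*(u@u))
    v=C[:3,:3]@np.array([u[0],-u[1],-1]); return C[:3,3],v/np.linalg.norm(v)
def plane(s,px,z):
    c,v=ray(s,px); return c+v*(z-c[2])/v[2]
def tri(obs):
    A=np.zeros((3,3));b=np.zeros(3);R=[ray(s,p) for s,p in obs]
    for c,v in R: P=np.eye(3)-np.outer(v,v);A+=P;b+=P@c
    x=np.linalg.solve(A,b); return x,max(np.linalg.norm((np.eye(3)-np.outer(v,v))@(x-c)) for c,v in R)
def proj(s,X):
    C=s["cam_to_world"];p=C[:3,:3].T@(np.asarray(X)-C[:3,3]);u=np.array([p[0],-p[1]])/-p[2]
    u=u*(1+s["k1"]*(u@u));K=s["camera_matrix"];return np.array([K[0,0]*u[0]+K[0,2],K[1,1]*u[1]+K[1,2]])
def to_tool(o,target,rpy=None):
    "shift mm in tool axes, turn rotvec deg in tool axes"
    R=Rn.from_euler('xyz',o["orientation"],degrees=True)
    sh=R.inv().apply(np.asarray(target)-o["tool_pos"])*1000
    return sh.round(1), None if rpy is None else (R.inv()*Rn.from_euler('xyz',rpy,degrees=True)).as_rotvec(degrees=True).round(2)
E
python3 - <<'E'
from h import *
d=pickle.load(open("s0.pkl","rb"));T=d["top"];S=d["scene"]
f=lambda x,y:(320+x/4,185+(y-400)/4); g=lambda x,y:(100+x/4,95+y/4)
P=[]
for a,b in [((287,505),(397,158)),((190,513),(470,183)),((193,551),(485,163)),((290,541),(412,143))]:
    x,e=tri([(T,f(*a)),(S,g(*b))]);P.append(x);print(x.round(4),round(e,4))
P=np.array(P);print(P.mean(0));v=P[1]+P[2]-P[0]-P[3];print("yaw",np.degrees(np.arctan2(-v[0],v[1])))
h=lambda x,y:(120+x/4,170+y/4); k=lambda x,y:(310+x/4.5,225+y/4.5)
# +x wall: -y end inner top corner etc in both views
for n,a,b in [("wall-x outer -y",(360,282),(230,65)),("wall+x inner? ",(400,178),(140,130)),("slot -y/-x inner",(380,248),(195,85))]:
    x,e=tri([(T,h(*a)),(S,k(*b))]);print(n,x.round(4),round(e,4))
print("lever tip",[v for v in tri([(T,h(30,115)),(S,k(520,175))])])
E
```

```text
[ 0.5093 -0.2169  0.2415] 0.0028
[ 0.5063 -0.1698  0.241 ] 0.0026
[ 0.4882 -0.1714  0.2408] 0.0017
[ 0.4922 -0.2189  0.2387] 0.0022
[ 0.49898031 -0.19423308  0.24048184]
yaw 4.199344289712289
wall-x outer -y [0.4626 0.1706 0.0639] 0.004
wall+x inner?  [0.5236 0.1475 0.0668] 0.0053
slot -y/-x inner [0.4824 0.1595 0.063 ] 0.0047
lever tip [array([0.54929624, 0.31998302, 0.18752546]), np.float64(0.004369137558470569)]
```

```bash
python3 - <<'E'
from h import *
from plant import ctrl
o=ctrl.get_obs()
print(to_tool(o,[0.48,-0.17,0.34],[180,0,-86]))
E
```

```text
(array([-386.1,  342.8, -134. ]), array([ 7.000e-02,  4.000e-02, -7.282e+01]))
```

>>> move_arm(
  motion=[
    [[0, 0, -40], [0, 0, 0], 0],
    [[0, 0, -80], [0, 0, 0], 0],
    [[0, 0, -120], [0, 0, -6], 0],
    [[-30, 25, -134], [0, 0, -12], 0],
    [[-60, 50, -134], [0, 0, -18], 0],
    [[-90, 75, -134], [0, 0, -24], 0],
    [[-120, 100, -134], [0, 0, -30], 0],
    [[-150, 125, -134], [0, 0, -36], 0],
    [[-180, 150, -134], [0, 0, -42], 0],
    [[-210, 175, -134], [0, 0, -48], 0],
  ],
)

```text
clock: 0.98
tool_pos: [0.3768, -0.3885, 0.3403]
orientation: [180.0, 0.0, -110.5]
force: [1.3, -0.6, 0.9]
opening: 0.0879
gripper_force: 0.0
```

```bash
python3 - <<'E'
from h import *
from plant import ctrl
o=ctrl.get_obs()
print(o["tool_pos"],to_tool(o,[0.48,-0.17,0.34],[180,0,-86]))
E
```

```text
[ 0.37681173 -0.38848976  0.34025777] (array([-240.8,  -20. ,    0.3]), array([ 0.000e+00,  1.000e-02, -2.453e+01]))
```

>>> move_arm(
  motion=[
    [[-40, -4, 0], [0, 0, -5], 0],
    [[-80, -8, 0], [0, 0, -10], 0],
    [[-120, -12, 0], [0, 0, -15], 0],
    [[-160, -16, 0], [0, 0, -20], 0],
    [[-200, -18, 0], [0, 0, -24.5], 0],
    [[-240, -20, 0], [0, 0, -24.5], 0],
    [[-240, -20, 0], [0, 0, -24.5], 0],
    [[-240, -20, 0], [0, 0, -24.5], 0],
    [[-240, -20, 0], [0, 0, -24.5], 0],
  ],
)

```text
clock: 1.73
tool_pos: [0.4804, -0.1728, 0.3402]
orientation: [180.0, -0.0, -86.3]
force: [-0.4, 0.9, 0.3]
opening: 0.0875
gripper_force: 0.0
```

```bash
python3 - <<'E'
from h import *
from plant import ctrl
w=ctrl.snapshot("wrist");o=ctrl.get_obs();pickle.dump((w,o),open("w1.pkl","wb"))
cv2.imwrite("pics/w1.png",w["color"]);print(o["tool_pos"],o["orientation"],w["cam_to_world"].round(3).tolist(),proj(w,[.499,-.194,.243]))
E
```

```text
[ 0.48018262 -0.17343737  0.34027055] [ 1.79980391e+02 -4.26428290e-03 -8.63236470e+01] [[-0.998, 0.063, 0.016, 0.485], [-0.065, -0.968, -0.244, -0.237], [0.0, -0.245, 0.97, 0.517], [0.0, 0.0, 0.0, 1.0]] [262.58480702 178.34129587]
```

View pics/w1.png

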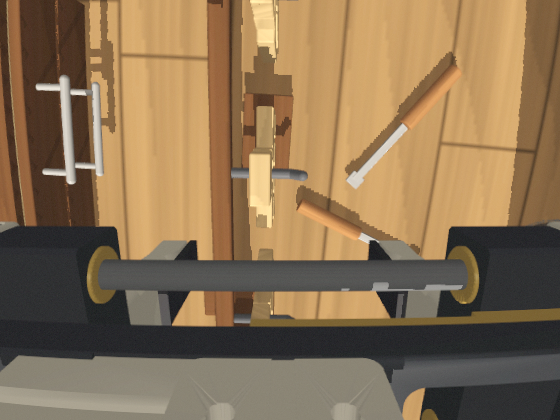

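The wrist view shows the wide plaque's lug top at columns 250–270, rows 150–202. The hook runs along row 174, with its lip at about (300,174).

```bash
python3 - <<'E'
from h import *
w,o=pickle.load(open("w1.pkl","rb"));d=pickle.load(open("s0.pkl","rb"));T=d["top"];S=d["scene"]
g=cv2.cvtColor(w["color"],cv2.COLOR_BGR2GRAY)
print(g[160,240:285].tolist());print(g[190,240:285].tolist());print(g[135:225,256].tolist())
m=((g>185)*255).astype(np.uint8);m[:130]=0;m[230:]=0;m[:,:240]=0;m[:,285:]=0
n,l,st,c=cv2.connectedComponentsWithStats(m);i=1+st[1:,4].argmax();print(st[i],c[i])
r=cv2.minAreaRect(np.argwhere(l==i)[:,::-1].astype(np.float32));print(r)
E
```

```text
[104, 87, 99, 106, 110, 112, 110, 112, 111, 179, 203, 218, 220, 218, 217, 214, 213, 211, 210, 212, 212, 214, 215, 215, 213, 216, 215, 216, 214, 200, 133, 120, 195, 156, 166, 108, 111, 112, 114, 120, 113, 115, 113, 116, 116]
[99, 94, 92, 95, 93, 94, 96, 157, 159, 169, 205, 221, 221, 220, 218, 216, 214, 213, 210, 211, 212, 214, 214, 215, 215, 216, 216, 218, 209, 194, 115, 152, 151, 224, 175, 167, 164, 165, 165, 169, 170, 172, 173, 171, 168]
[118, 117, 118, 117, 119, 119, 118, 119, 121, 121, 118, 118, 118, 119, 128, 128, 124, 116, 136, 178, 205, 211, 211, 213, 213, 213, 213, 213, 213, 213, 213, 213, 213, 214, 213, 214, 213, 214, 215, 214, 213, 214, 214, 213, 214, 214, 215, 215, 214, 213, 212, 214, 214, 214, 213, 214, 214, 214, 213, 212, 217, 221, 225, 226, 226, 226, 226, 226, 226, 225, 231, 217, 195, 190, 190, 192, 191, 191, 191, 192, 191, 152, 136, 135, 137, 136, 139, 143, 142, 142]
[ 250  154   22   74 1243] [260.46902655 185.69428801]
((260.5, 190.5), (73.0, 21.0), 90.0)
```

```bash
python3 - <<'E'
from h import *
w,o=pickle.load(open("w1.pkl","rb"));d=pickle.load(open("s0.pkl","rb"));T=d["top"];S=d["scene"]
x,e=tri([(T,(380,216.8)),(w,(259.6,180)),(S,(100+441/4,95+162/4))]);print("centre",x,e)
x,e=tri([(T,(380,216.8)),(w,(259.6,180))]);print("centre TW",x,e)
print("W plane",plane(w,(259.6,180),.242),plane(T,(380,216.8),.242))
a,b=plane(w,(259.4,156),.243),plane(w,(259.8,203),.243);v=b-a;print(a,b,"yaw",np.degrees(np.arctan2(-v[0],v[1])),np.linalg.norm(v))
for yy in (-.023,.023): print(proj(w,[.499-yy*.07,-.194+yy,.243]))
# rail yaw from rail edge at rows 30..200 left edge
g=cv2.cvtColor(w["color"],cv2.COLOR_BGR2GRAY)
for r in (40,120,190): print(r,g[r,200:245].tolist())
E
```

```text
centre [ 0.50030584 -0.19296155  0.24214517] 0.0028925026300437046
centre TW [ 0.50020168 -0.19373509  0.25069717] 0.0007716611439902506
W plane [ 0.50148911 -0.1922744   0.242     ] [ 0.50011644 -0.19597141  0.242     ]
[ 0.50258101 -0.21241819  0.243     ] [ 0.5002971  -0.17265656  0.243     ] yaw 3.2874526483571818 0.039827174729579785
[262.06813254 150.563365  ]
[263.10134525 205.09884567]
40 [174, 173, 174, 171, 172, 172, 166, 136, 103, 110, 118, 116, 114, 116, 113, 112, 111, 113, 111, 110, 109, 110, 109, 108, 110, 110, 106, 101, 92, 64, 52, 63, 87, 96, 104, 104, 108, 106, 106, 105, 104, 119, 165, 161, 157]
120 [174, 177, 176, 175, 175, 173, 175, 174, 156, 106, 112, 119, 119, 119, 117, 116, 114, 112, 114, 114, 113, 115, 115, 114, 113, 115, 112, 106, 98, 84, 59, 63, 99, 106, 107, 108, 109, 108, 106, 107, 105, 157, 164, 118, 110]
190 [180, 178, 179, 179, 178, 177, 176, 174, 171, 169, 147, 113, 113, 119, 119, 117, 116, 114, 115, 112, 113, 114, 115, 114, 119, 114, 114, 109, 103, 95, 82, 59, 53, 104, 108, 106, 105, 104, 106, 102, 99, 94, 92, 95, 93]
```

```bash
python3 - <<'E'
from h import *
from plant import ctrl
o=ctrl.get_obs()
print(o["tool_pos"],to_tool(o,[0.501,-0.193,0.239],[180,0,-86.2]))
E
```

```text
[ 0.48018262 -0.17343737  0.34027055] (array([ 20.8, -19.6, 101.3]), array([ 0.02, -0.  , -0.12]))
```

>>> move_arm(
  motion=[
    [[21, -20, 10], [0, 0, 0], 0.2],
    [[21, -20, 30], [0, 0, 0], 0.3],
    [[21, -20, 50], [0, 0, 0], 0.3],
    [[21, -20, 70], [0, 0, 0], 0.3],
    [[21, -20, 85], [0, 0, 0], 0.3],
    [[21, -20, 95], [0, 0, 0], 0.3],
    [[21, -20, 101], [0, 0, 0], 0.3],
    [[21, -20, 101], [0, 0, 0], 0.3],
    [[21, -20, 101], [0, 0, 0], 0.3],
  ],
)

```text
clock: 2.53
tool_pos: [0.5019, -0.1934, 0.24]
orientation: [-180.0, -0.0, -86.4]
force: [-0.6, -0.2, 0.6]
opening: 0.0614
gripper_force: 0.0
```

```bash
python3 - <<'E'
from h import *
from plant import ctrl
w=ctrl.snapshot("wrist");o=ctrl.get_obs();pickle.dump((w,o),open("w2.pkl","wb"))
s=ctrl.snapshot("scene")
a=cv2.resize(w["color"][100:340,150:400],(560,538));b=cv2.resize(s["color"][90:210,120:300],(0,0),fx=3,fy=3)[:538]
print(a.shape,b.shape)
cv2.imwrite("pics/w2.png",cv2.resize(np.hstack([a[:360],b[:360]]),(800,262)));print(o["tool_pos"],o["orientation"],o["force"],o["opening"])
E
```

```text
(538, 560, 3) (360, 540, 3)
[ 0.50216188 -0.19319992  0.24036519] [-1.79926414e+02 -2.93827423e-02 -8.63327754e+01] [-0.08758933 -0.00845563  0.5732578 ] 0.06144198038459347
```

View pics/w2.png

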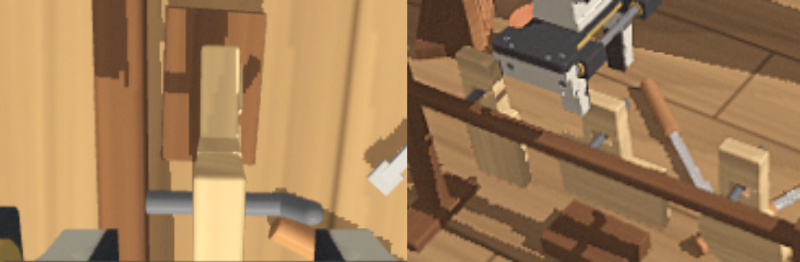

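```bash
python3 - <<'E'
from h import *
d=pickle.load(open("s0.pkl","rb"));S=d["scene"];w,o=pickle.load(open("w2.pkl","rb"))
print(proj(S,[.502+.04,-.196,.221]),proj(S,[.502-.04,-.19,.221]),proj(S,[.501,-.193,.245]))
# lug edges in wrist: grasp line TCP
print(proj(w,o["tool_pos"]))
g=cv2.cvtColor(w["color"],cv2.COLOR_BGR2GRAY)
for r in (230,250,265): print(r,g[r,255:320].tolist())
E
```

```text
[197.83171591 153.08574584] [221.12104212 133.10385597] [208.82452631 134.28676714]
[282.96421315 243.91374115]
230 [157, 157, 157, 157, 156, 157, 158, 156, 158, 156, 158, 159, 158, 151, 207, 216, 227, 230, 230, 230, 229, 228, 227, 227, 225, 225, 225, 223, 224, 225, 225, 226, 227, 227, 227, 227, 227, 227, 227, 228, 228, 228, 225, 217, 207, 144, 160, 158, 161, 159, 160, 161, 160, 161, 161, 160, 159, 161, 159, 161, 160, 161, 160, 161, 162]
250 [106, 105, 171, 170, 171, 171, 171, 171, 172, 172, 172, 174, 175, 165, 206, 221, 231, 231, 232, 232, 230, 229, 228, 226, 227, 226, 225, 224, 224, 225, 226, 227, 226, 227, 228, 227, 228, 227, 229, 228, 229, 228, 219, 213, 165, 180, 179, 178, 177, 177, 177, 176, 175, 174, 172, 172, 173, 176, 176, 177, 178, 179, 178, 176, 177]
265 [84, 84, 85, 85, 85, 84, 86, 86, 86, 85, 84, 84, 83, 86, 87, 85, 84, 84, 85, 83, 82, 83, 85, 83, 84, 85, 83, 83, 85, 85, 87, 85, 84, 84, 85, 84, 86, 83, 82, 82, 87, 82, 83, 86, 82, 83, 83, 83, 83, 82, 84, 82, 83, 83, 85, 87, 83, 83, 83, 84, 83, 84, 83, 83, 83]
```

```bash
python3 - <<'E'
from h import *
from plant import ctrl
S=ctrl.snapshot("scene")
for x in (.532,.542,.553):
  for z in (.22,.23,.24,.26): print(x,z,proj(S,[x,-.193,z]).round(1))
g=S["color"]; cv2.imwrite("pics/f.png",cv2.resize(g[95:175,165:275],(0,0),fx=7,fy=7,interpolation=cv2.INTER_CUBIC))
E
```

```text
0.532 0.22 [201.7 151.2]
0.532 0.23 [201.2 147.7]
0.532 0.24 [200.6 144.3]
0.532 0.26 [199.5 137.1]
0.542 0.22 [199.  153.9]
0.542 0.23 [198.4 150.5]
0.542 0.24 [197.9 147. ]
0.542 0.26 [196.7 139.9]
0.553 0.22 [196.  156.9]
0.553 0.23 [195.4 153.5]
0.553 0.24 [194.8 150. ]
0.553 0.26 [193.5 142.9]
```

View pics/f.png

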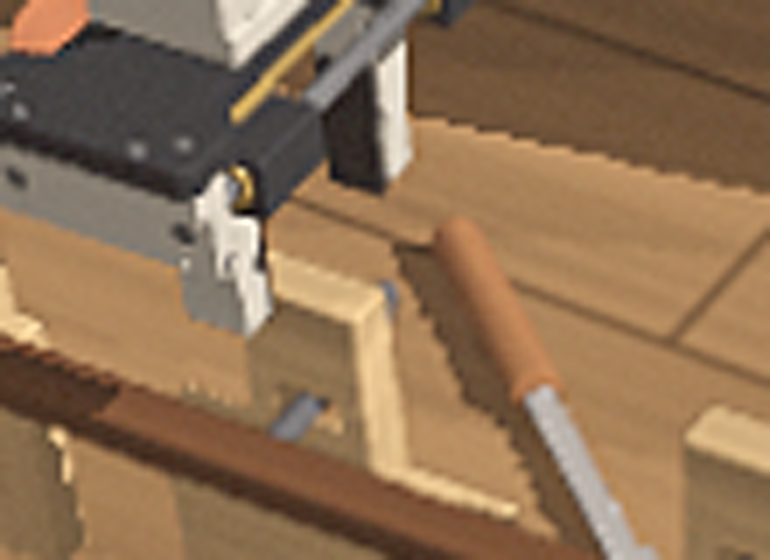

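The picture puts the visible fingertips at about (196,142) and (218,122). That is higher above the lug than the text implies, so I'll test it by closing the fingers here.

>>> move_arm(
  motion=[
    [[0, 0, 0], [0, 0, 0], 0.6],
    [[0, 0, 0], [0, 0, 0], 0.75],
    [[0, 0, 0], [0, 0, 0], 0.85],
    [[0, 0, 0], [0, 0, 0], 0.9],
    [[0, 0, 0], [0, 0, 0], 0.9],
    [[0, 0, 0], [0, 0, 0], 0.9],
    [[0, 0, 0], [0, 0, 0], 0.9],
  ],
)

```text
clock: 3.27
tool_pos: [0.5018, -0.1927, 0.2393]
orientation: [180.0, -0.0, -86.3]
force: [1.2, 0.6, 1.1]
opening: 0.02
gripper_force: 0.0
```

>>> move_arm(
  motion=[
    [[0, 0, 0], [0, 0, 0], 0.95],
    [[0, 0, 0], [0, 0, 0], 0.95],
    [[0, 0, 0], [0, 0, 0], 0.95],
  ],
)

```text
clock: 3.52
tool_pos: [0.5018, -0.1927, 0.2393]
orientation: [180.0, 0.0, -86.3]
force: [0.3, 0.6, 0.2]
opening: 0.0054
gripper_force: 0.0
```

>>> move_arm(
  motion=[
    [[0, 0, 4], [0, 0, 0], 1],
    [[0, 0, 8], [0, 0, 0], 1],
    [[0, 0, 8], [0, 0, 0], 1],
  ],
)

```text
clock: 3.77
tool_pos: [0.5012, -0.1926, 0.2302]
orientation: [179.9, 0.0, -86.3]
force: [0.1, -0.4, -0.0]
opening: 0.0002
gripper_force: 0.0
```

>>> move_arm(
  motion=[
    [[0, 0, 2], [0, 0, 0], 1],
    [[0, 0, 4], [0, 0, 0], 1],
    [[0, 0, 5], [0, 0, 0], 1],
  ],
)

```text
clock: 4.02
tool_pos: [0.5017, -0.1927, 0.226]
orientation: [180.0, 0.0, -86.3]
force: [0.0, 0.2, 0.2]
opening: -0.0002
gripper_force: 0.0
```

>>> move_arm(
  motion=[
    [[0, 0, 2], [0, 0, 0], 1],
    [[0, 0, 4], [0, 0, 0], 1],
    [[0, 0, 5], [0, 0, 0], 1],
  ],
)

```text
clock: 4.27
tool_pos: [0.5037, -0.1937, 0.2247]
orientation: [-179.7, -0.2, -86.2]
force: [-4.5, 2.1, 23.9]
opening: 0.0002
gripper_force: 11.1
```

```bash
python3 - <<'E'
from h import *
from plant import ctrl
S=ctrl.snapshot("scene");W=ctrl.snapshot("wrist");o=ctrl.get_obs();print(o["tool_pos"],o["force"],o["joint_pos"])
pickle.dump((S,W,o),open("s3.pkl","wb"))
a=cv2.resize(S["color"][95:175,165:265],(400,320),interpolation=cv2.INTER_CUBIC);b=cv2.resize(W["color"][150:310,180:380],(400,320),interpolation=cv2.INTER_CUBIC)
cv2.imwrite("pics/g.png",np.hstack([a,b]))
E
```

```text
[ 0.50362951 -0.19360341  0.22476288] [-2.26928225  1.34058562 16.53026278] [ -0.10207775   6.85222675 -15.1311911    0.14094067 -67.71047725
   3.79496206]
```

View pics/g.png

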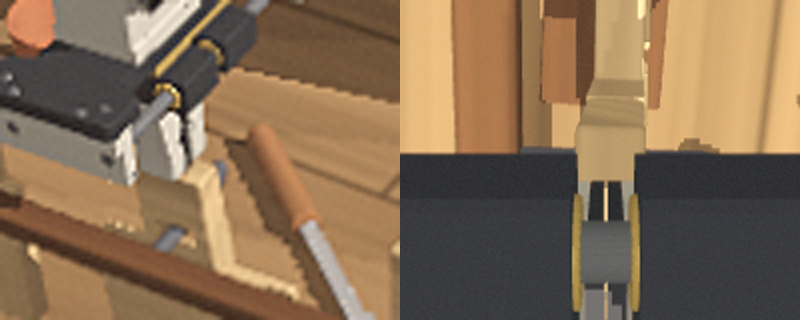

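The right half shows the fingers resting on the lug, with the lug centred at column ~612 and the finger slit at ~607. Contact came at TCP z ≈ 0.225 against a lug top at 0.245, so the real fingertips are about 20 mm behind the reported TCP. I'll use that offset from here on. Next I'll back off, open, and descend to the corrected depth.

>>> move_arm(
  motion=[
    [[0, 0, -15], [0, 0, 0], 0.35],
    [[0, 0, -15], [0, 0, 0], 0.35],
    [[0, 0, -15], [0, 0, 0], 0.35],
    [[0, 0, -15], [0, 0, 0], 0.35],
    [[0, 0, -15], [0, 0, 0], 0.35],
    [[0, 0, -15], [0, 0, 0], 0.35],
    [[0, 0, -15], [0, 0, 0], 0.35],
    [[0, 0, -15], [0, 0, 0], 0.35],
    [[0, 0, -15], [0, 0, 0], 0.35],
    [[0, 0, -15], [0, 0, 0], 0.35],
  ],
)

```text
clock: 5.2
tool_pos: [0.5018, -0.1927, 0.2362]
orientation: [180.0, 0.0, -86.3]
force: [0.4, -0.1, -1.0]
opening: 0.056
gripper_force: 0.0
```

>>> move_arm(
  motion=[
    [[0, 0, 10], [0, 0, 0], 0.35],
    [[0, 0, 20], [0, 0, 0], 0.35],
    [[0, 0, 28], [0, 0, 0], 0.35],
    [[0, 0, 32], [0, 0, 0], 0.35],
    [[0, 0, 35], [0, 0, 0], 0.35],
    [[0, 0, 35], [0, 0, 0], 0.35],
  ],
)

```text
clock: 5.7
tool_pos: [0.5014, -0.1927, 0.2004]
orientation: [179.9, 0.0, -86.3]
force: [-0.3, -0.9, 0.2]
opening: 0.0567
gripper_force: 0.0
```

Tips are now at about 0.220, just above the lip. Closing.

>>> move_arm(
  motion=[
    [[0, 0, 0], [0, 0, 0], 0.7],
    [[0, 0, 0], [0, 0, 0], 0.8],
    [[0, 0, 0], [0, 0, 0], 1],
    [[0, 0, 0], [0, 0, 0], 1],
    [[0, 0, 0], [0, 0, 0], 1],
    [[0, 0, 0], [0, 0, 0], 1],
    [[0, 0, 0], [0, 0, 0], 1],
    [[0, 0, 0], [0, 0, 0], 1],
    [[0, 0, 0], [0, 0, 0], 1],
  ],
)

```text
clock: 6.45
tool_pos: [0.5018, -0.1928, 0.2015]
orientation: [-180.0, -0.0, -86.3]
force: [0.1, 0.1, 0.6]
opening: 0.0179
gripper_force: 29.9
```

>>> move_arm(
  motion=[
    [[0, 0, -3], [0, 0, 0], 1],
    [[0, 0, -6], [0, 0, 0], 1],
    [[0, 0, -9], [0, 0, 0], 1],
    [[0, 0, -12], [0, 0, 0], 1],
    [[0, 0, -15], [0, 0, 0], 1],
    [[0, 0, -15.5], [0, 0, 0], 1],
    [[0, 0, -15.5], [0, 0, 0], 1],
  ],
)

```text
clock: 7.03
tool_pos: [0.5019, -0.1927, 0.2172]
orientation: [-180.0, -0.0, -86.3]
force: [-0.8, 0.6, -1.6]
opening: 0.0178
gripper_force: 29.9
```

>>> move_arm(
  motion=[
    [[0, 8, -15.5], [0, 0, 0], 1],
    [[0, 8, 0], [0, 0, 0], 1],
    [[0, 16, 0], [0, 0, 0], 1],
    [[0, 25, 0], [0, 0, 0], 1],
  ],
)

```text
clock: 7.37
tool_pos: [0.4762, -0.1943, 0.2161]
orientation: [179.9, 0.0, -86.3]
force: [8.2, 0.9, -0.3]
opening: 0.0176
gripper_force: 30.0
```

I mistyped the first row, a brief extra rise, and the plaque may have slipped in the grip and now be touching the lip. I'll back off the lip and feel for the hole's bottom edge under the hook.

>>> move_arm(
  motion=[
    [[0, -7, 0], [0, 0, 0], 1],
    [[0, -15, 0], [0, 0, 0], 1],
    [[0, -15, 0], [0, 0, 0], 1],
    [[0, -15, 0], [0, 0, 0], 1],
  ],
)

```text
clock: 7.7
tool_pos: [0.4924, -0.1933, 0.2169]
orientation: [180.0, -0.0, -86.3]
force: [-0.3, -0.8, -2.7]
opening: 0.0176
gripper_force: 29.9
```

>>> move_arm(
  motion=[
    [[0, 0, -2], [0, 0, 0], 1],
    [[0, 0, -4], [0, 0, 0], 1],
    [[0, 0, -4], [0, 0, 0], 1],
    [[0, 0, -4], [0, 0, 0], 1],
  ],
)

```text
clock: 8.03
tool_pos: [0.4918, -0.1934, 0.2211]
orientation: [-180.0, -0.0, -86.3]
force: [-0.3, -0.3, -0.8]
opening: 0.0181
gripper_force: 29.9
```

>>> move_arm(
  motion=[
    [[0, 0, -2], [0, 0, 0], 1],
    [[0, 0, -4], [0, 0, 0], 1],
    [[0, 0, -4], [0, 0, 0], 1],
    [[0, 0, -4], [0, 0, 0], 1],
  ],
)

```text
clock: 8.37
tool_pos: [0.4919, -0.1934, 0.2251]
orientation: [-180.0, -0.0, -86.3]
force: [-1.0, 0.4, -1.8]
opening: 0.0175
gripper_force: 29.9
```

```bash
python3 - <<'E'
from h import *
from plant import ctrl
S=ctrl.snapshot("scene");W=ctrl.snapshot("wrist");T=ctrl.snapshot("top");o=ctrl.get_obs();print(o["tool_pos"],o["force"])
pickle.dump((S,W,o),open("s4.pkl","wb"))
a=cv2.resize(S["color"][95:195,165:290],(500,400),interpolation=cv2.INTER_CUBIC);b=cv2.resize(W["color"][120:280,220:340],(300,400),interpolation=cv2.INTER_CUBIC)
cv2.imwrite("pics/k.png",np.hstack([a,b]))
E
```

```text
[ 0.49171829 -0.19334234  0.22479281] [ 0.55806791  0.04917041 -2.06599569]
```

View pics/k.png

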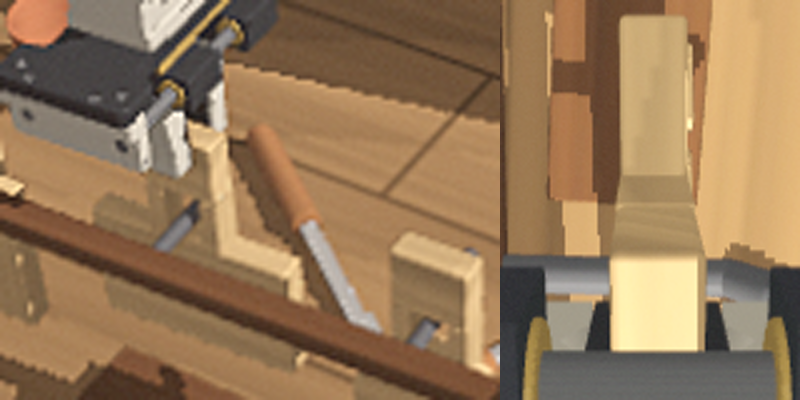

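The view shows the plaque gripped squarely and level, with the hook still through its hole at about (180,225) in the left crop and no contact. The rise is now within the 11–20 mm window whatever the slip was. Drawing it off with care.

>>> move_arm(
  motion=[
    [[0, 4, 0], [0, 0, 0], 1],
    [[0, 8, 0], [0, 0, 0], 1],
    [[0, 12, 0], [0, 0, 0], 1],
    [[0, 16, 0], [0, 0, 0], 1],
    [[0, 20, 0], [0, 0, 0], 1],
  ],
)

```text
clock: 8.93
tool_pos: [0.4712, -0.1947, 0.2249]
orientation: [-180.0, 0.0, -86.3]
force: [0.6, -0.2, -2.3]
opening: 0.0177
gripper_force: 29.9
```

>>> move_arm(
  motion=[
    [[0, 6, 0], [0, 0, 0], 1],
    [[0, 12, 0], [0, 0, 0], 1],
    [[0, 18, 0], [0, 0, 0], 1],
    [[0, 24, 0], [0, 0, 0], 1],
    [[0, 24, 0], [0, 0, 0], 1],
  ],
)

```text
clock: 9.35
tool_pos: [0.4466, -0.1962, 0.225]
orientation: [-180.0, 0.0, -86.3]
force: [-0.1, 0.5, -1.7]
opening: 0.0179
gripper_force: 29.9
```

>>> move_arm(
  motion=[
    [[0, 10, 0], [0, 0, 0], 1],
    [[0, 20, 0], [0, 0, 0], 1],
    [[0, 30, 0], [0, 0, 0], 1],
    [[0, 40, 0], [0, 0, 0], 1],
    [[0, 40, 0], [0, 0, 0], 1],
  ],
)

```text
clock: 9.77
tool_pos: [0.4058, -0.1988, 0.225]
orientation: [-180.0, 0.0, -86.3]
force: [1.1, -1.1, -2.0]
opening: 0.0173
gripper_force: 29.9
```

>>> move_arm(
  motion=[
    [[0, 0, -25], [0, 0, 0], 1],
    [[0, 0, -50], [0, 0, 0], 1],
    [[0, 0, -75], [0, 0, 0], 1],
    [[0, 0, -100], [0, 0, -3], 1],
    [[-30, 0, -110], [0, 0, -6], 1],
    [[-60, 0, -110], [0, 0, 0], 1],
    [[-90, 0, -110], [0, 0, 0], 1],
    [[-120, 0, -110], [0, 0, 0], 1],
    [[-150, 0, -110], [0, 0, 0], 1],
    [[-180, 0, -110], [0, 0, 0], 1],
  ],
)

```text
clock: 10.6
tool_pos: [0.3958, -0.018, 0.3352]
orientation: [-179.9, 0.0, -86.3]
force: [0.0, 0.2, -1.1]
opening: 0.0177
gripper_force: 30.0
```

```bash
python3 - <<'E'
from h import *
d=pickle.load(open("s0.pkl","rb"));T=d["top"];S=d["scene"]
g=cv2.cvtColor(T["color"],cv2.COLOR_BGR2GRAY)
G=cv2.resize(g[170:270,120:320],None,fx=4,fy=4,interpolation=cv2.INTER_CUBIC).astype(float)
h=lambda x,y:(120+(x-1.5)/4,170+(y-1.5)/4)
U=[];L=[]
for x in range(200,371,10):
    c=G[130:270,x]; gr=np.diff(cv2.GaussianBlur(c[:,None],(1,9),2)[:,0]); u=130+gr.argmin();l=130+gr.argmax(); U.append((x,u));L.append((x,l))
U=np.array(U);L=np.array(L);print(U[:,1],L[:,1])
pts=[]
for E in (U,L):
    p=np.polyfit(E[:,0],E[:,1],1);P=[plane(T,h(x,np.polyval(p,x)),.075) for x in (200,370)];pts.append(P);v=P[0]-P[1];print(P,"yaw",np.degrees(np.arctan2(-v[0],v[1])))
n=np.array([1,0]);print("mid",[(a+b)/2 for a,b in zip(*pts)])
for q in [(405,178),(362,282)]: print(plane(T,h(*q),.075))
# scene slot edges
E
```

```text
[155 158 161 165 169 172 175 178 181 185 189 192 195 198 202 205 209 212] [191 195 198 202 205 208 211 215 218 222 224 227 231 235 238 241 244 171]
[array([0.5416694 , 0.26070538, 0.075     ]), array([0.50605338, 0.15988981, 0.075     ])] yaw -19.45724315827285
[array([0.51553786, 0.26037468, 0.075     ]), array([0.49423561, 0.15986912, 0.075     ])] yaw -11.9667985068379
mid [array([0.52860363, 0.26054003, 0.075     ]), array([0.50014449, 0.15987946, 0.075     ])]
[0.52587991 0.13920508 0.075     ]
[0.46481558 0.16452374 0.075     ]
```

```bash
python3 - <<'E'
from h import *
from plant import ctrl
d=pickle.load(open("s0.pkl","rb"));T=d["top"]
h=lambda x,y:(120+(x-1.5)/4,170+(y-1.5)/4)
U=[plane(T,h(x,y+.5),.075) for x,y in((200,155.3),(360,208.8))];L=[plane(T,h(x,y+.5),.075) for x,y in((200,191.5),(360,244.5))]
for P in(U,L): v=P[0]-P[1];print(P,np.degrees(np.arctan2(-v[0],v[1])))
n=lambda P,y:P[1][0]+(P[0][0]-P[1][0])*(y-P[1][1])/(P[0][1]-P[1][1])
print((n(U,.2227)+n(L,.2227))/2,(n(U,.2227)-n(L,.2227))*np.cos(.337))
o=ctrl.get_obs();print(o["tool_pos"],to_tool(o,[.515,.2227,.345],[180,0,-109.3]))
E
```

```text
[array([0.54108392, 0.26069794, 0.075     ]), array([0.50772609, 0.16580039, 0.075     ])] -19.367295755562573
[array([0.5195368 , 0.26042509, 0.075     ]), array([0.48661486, 0.16575023, 0.075     ])] -19.174446373218284
0.5170727480642399 0.020110117906969857
[ 0.39583159 -0.0180206   0.33515857] (array([-232.6, -134.3,   -9.6]), array([-0.06,  0.04, 22.97]))
```

>>> move_arm(
  motion=[
    [[-30, 0, -10], [0, 0, 4], 1],
    [[-60, 0, -10], [0, 0, 8], 1],
    [[-90, 0, -10], [0, 0, 12], 1],
    [[-120, -15, -10], [0, 0, 16], 1],
    [[-150, -40, -10], [0, 0, 20], 1],
    [[-180, -70, -10], [0, 0, 23], 1],
    [[-210, -100, -10], [0, 0, 23], 1],
    [[-233, -134, -10], [0, 0, 23], 1],
    [[-233, -134, -10], [0, 0, 23], 1],
    [[-233, -134, -10], [0, 0, 23], 1],
  ],
)

```text
clock: 11.43
tool_pos: [0.5161, 0.2233, 0.3422]
orientation: [179.9, -0.2, -109.3]
force: [-1.2, -0.2, -2.2]
opening: 0.0172
gripper_force: 29.9
```

```bash
python3 - <<'E'
from h import *
from plant import ctrl
W=ctrl.snapshot("wrist");S=ctrl.snapshot("scene");T=ctrl.snapshot("top");o=ctrl.get_obs();pickle.dump((W,S,T,o),open("w5.pkl","wb"))
print(o["tool_pos"],o["orientation"])
c=[.517,.2227,.075];y=np.array([np.sin(np.radians(19.3)),np.cos(np.radians(19.3)),0]);x=np.array([y[1],-y[0],0])
for t in(-.075,-.05,-.02):
    print(t,[proj(W,c+t*y+u*x).round(1).tolist() for u in(-.0325,-.0105,.0105,.0325)])
g=cv2.cvtColor(W["color"],cv2.COLOR_BGR2GRAY)
for r in range(60,280,20): print(r,g[r,216:350:3].tolist())
E
```

```text
[0.51475491 0.22148648 0.34510215] [-1.79990736e+02  4.07328940e-03 -1.09318170e+02]
-0.075 [[306.1, 119.2], [289.3, 119.1], [273.2, 119.1], [256.4, 119.2]]
-0.05 [[305.8, 138.6], [289.2, 138.5], [273.4, 138.6], [256.7, 138.6]]
-0.02 [[305.5, 161.3], [289.1, 161.3], [273.5, 161.3], [257.1, 161.3]]
60 [48, 48, 48, 49, 47, 48, 49, 54, 82, 91, 113, 110, 112, 115, 114, 114, 115, 110, 162, 165, 161, 163, 158, 160, 163, 163, 152, 154, 156, 155, 155, 161, 167, 168, 168, 158, 116, 163, 172, 173, 171, 165, 167, 163, 158]
80 [112, 110, 112, 110, 110, 110, 111, 113, 115, 113, 113, 120, 109, 135, 160, 165, 133, 100, 98, 101, 104, 104, 164, 164, 161, 160, 163, 165, 154, 154, 157, 156, 154, 161, 166, 167, 167, 162, 115, 160, 172, 172, 172, 166, 168]
100 [170, 136, 136, 164, 164, 168, 165, 109, 98, 98, 94, 93, 92, 96, 96, 97, 96, 100, 98, 102, 102, 100, 103, 102, 101, 113, 100, 107, 101, 114, 98, 105, 95, 105, 93, 139, 166, 168, 170, 164, 117, 159, 173, 169, 163]
120 [159, 99, 101, 96, 71, 95, 101, 102, 176, 164, 167, 165, 165, 157, 162, 165, 162, 160, 156, 159, 163, 163, 163, 161, 161, 161, 154, 1
[... 942 characters left out ...]
, 235, 230, 229, 165, 168, 166, 158, 159, 162, 160, 160, 161]
220 [163, 161, 162, 162, 165, 168, 166, 169, 103, 236, 233, 237, 238, 240, 156, 157, 145, 118, 116, 114, 115, 117, 116, 117, 116, 118, 119, 119, 117, 241, 224, 231, 233, 235, 229, 229, 166, 164, 164, 168, 168, 159, 162, 163, 163]
240 [34, 40, 39, 40, 40, 39, 34, 30, 150, 177, 198, 202, 206, 207, 186, 163, 137, 205, 214, 211, 136, 134, 131, 135, 136, 137, 135, 137, 131, 155, 151, 198, 199, 201, 195, 195, 148, 94, 37, 36, 40, 35, 34, 37, 36]
260 [48, 49, 48, 46, 34, 112, 98, 76, 71, 86, 85, 86, 83, 56, 52, 54, 78, 128, 138, 135, 135, 132, 133, 134, 133, 92, 92, 90, 88, 54, 54, 50, 86, 86, 87, 85, 84, 69, 94, 115, 33, 43, 48, 50, 47]
```

```bash
python3 - <<'E'
from h import *
W,S,T,o=pickle.load(open("w5.pkl","rb"))
g=cv2.cvtColor(W["color"],cv2.COLOR_BGR2GRAY)
for r in list(range(112,196,6)): print(r,' '.join(map(str,g[r,250:330])))
# where would plaque corners project (bottom ~TCP-.12, shoulders -.04)
y=np.array([np.sin(np.radians(19.3)),np.cos(np.radians(19.3)),0]);x=np.array([y[1],-y[0],0])
for dz in(-.12,-.04): print(dz,[proj(W,o["tool_pos"]+[0,0,dz]-.065*y+u*x).round(1).tolist() for u in(-.009,.009)])
E
```

```text
112 164 167 162 160 157 158 158 159 162 164 166 166 164 165 162 161 163 160 161 159 155 155 156 161 162 164 164 161 161 163 163 165 165 163 163 162 163 161 160 162 162 161 156 156 155 158 175 236 238 237 235 234 235 236 236 235 235 235 235 236 236 237 236 236 237 237 237 238 238 236 234 233 233 234 236 225 164 165 167 168
118 165 166 163 158 156 158 157 158 162 161 164 166 165 164 161 162 161 160 159 157 156 153 158 161 162 162 163 163 161 162 163 163 163 164 162 162 161 163 160 162 162 162 158 154 153 154 158 159 177 236 235 235 235 235 235 235 235 235 234 236 237 237 237 236 237 237 237 237 237 235 234 233 232 233 231 207 158 161 162 164
124 164 167 163 158 156 158 157 159 162 163 165 165 165 164 161 162 162 159 160 159 158 157 158 160 161 162 162 162 162 162 163 164 161 162 160 162 162 160 160 160 161 161 163 165 163 160 158 160 162 161 170 222 235 236 235 234 235 234 235 235 236 237 237 237 236 237 238 237 237 235 234 233 233 233 230 202 155 158 158 160
130 165 166 163 160 154 156 156 139 216 234 236 237 237 237 236 234 234 209 143 145 151 152 223 221 221 221 221 223 224 224 225 
[... 2813 characters left out ...]
64 165 164 163 158 158 161 188 235 236 237 238 238 159 142 150 152 147 146 141 138 136 139 141 139 138 142 142 141 142 143 144 146 148 150 157 228 228 222 181 180 196 237 239 239 240 239 241 241 241 238 217 231 232 232 234 234 235 234 234 235 237 235 232 230 229 229 230 235 163 163 161 158 155 158
190 164 164 164 166 166 165 164 164 163 151 159 158 159 159 165 236 238 238 156 123 124 125 124 124 126 122 125 122 123 126 123 126 124 127 127 128 128 129 129 134 135 153 152 160 139 181 200 237 238 239 239 240 240 242 241 237 207 232 232 232 233 233 234 234 234 234 236 235 231 230 227 228 230 231 168 167 168 164 161 157
-0.12 [[293.4, 124.0], [272.7, 124.0]]
-0.04 [[297.8, 122.4], [269.3, 122.4]]
```

```bash
python3 - <<'E'
from h import *
W,S,T,o=pickle.load(open("w5.pkl","rb"));T0=pickle.load(open("s0.pkl","rb"))["top"]
g=cv2.cvtColor(W["color"],cv2.COLOR_BGR2GRAY)
for c in(260,263,266,299,302,304): print(c,g[105:150,c].tolist())
for p in((257.6,127),(306,127),(281.8,127)): print(plane(W,p,.075))
t=cv2.cvtColor(T0["color"],cv2.COLOR_BGR2GRAY)
for r in range(205,246): print(r,' '.join(map(str,t[r,196:242])))
y=np.array([np.sin(np.radians(19.3)),np.cos(np.radians(19.3)),0]);x=np.array([y[1],-y[0],0])
for c in([.517,.2227,.075],[.520,.2322,.075]):
  print([proj(T0,np.array(c)-.075*y+u*x).round(1).tolist() for u in(-.0325,-.0105,.0105,.0325)],proj(T0,np.array(c)+.078*y+[0,0,.05]))
E
```

```text
260 [98, 96, 144, 166, 165, 165, 165, 166, 165, 166, 165, 165, 164, 164, 164, 164, 165, 163, 163, 165, 163, 163, 159, 204, 236, 236, 236, 236, 236, 236, 236, 236, 237, 235, 235, 235, 235, 235, 235, 235, 235, 235, 235, 235, 235]
263 [98, 97, 142, 164, 161, 162, 163, 165, 162, 164, 163, 165, 163, 164, 163, 162, 164, 163, 163, 164, 162, 163, 160, 207, 237, 237, 237, 237, 237, 237, 237, 237, 237, 237, 236, 237, 237, 237, 237, 236, 237, 236, 237, 237, 237]
266 [100, 100, 151, 232, 161, 163, 160, 163, 161, 162, 161, 162, 161, 161, 162, 163, 159, 162, 161, 162, 160, 160, 157, 201, 235, 234, 233, 233, 233, 233, 233, 233, 232, 232, 233, 232, 233, 233, 233, 233, 232, 232, 232, 234, 236]
299 [100, 100, 168, 239, 236, 236, 236, 237, 237, 237, 237, 237, 236, 236, 228, 178, 174, 163, 161, 161, 162, 159, 159, 203, 234, 232, 232, 232, 233, 232, 232, 232, 232, 231, 232, 231, 232, 232, 231, 232, 232, 231, 232, 233, 235]
302 [101, 101, 169, 238, 236, 236, 236, 235, 235, 235, 235, 235, 235, 235, 235, 235, 235, 235, 234, 235, 219, 167, 178, 210, 234, 232, 232, 232, 232, 232, 232, 232, 232, 232, 232, 232,
[... 7051 characters left out ...]
23 223 222 222 222 222 222 221 220 221 221 221 220 220 221 222 221 221 222 223 196 129 87 82 83 86 116 134 136 135 133 134 133 134 133 133 132 134
244 223 223 223 223 223 223 223 222 222 222 222 223 223 222 223 222 221 221 221 221 221 220 219 221 222 221 223 224 184 108 82 83 83 89 119 135 136 135 134 134 134 134 135 135 136 134
245 220 222 222 224 224 224 223 223 223 222 223 223 223 223 223 223 223 222 222 222 221 221 220 220 221 222 222 214 159 94 83 83 87 111 133 138 138 136 136 135 137 135 135 135 135 136
[[210.9, 241.5], [214.0, 232.6], [217.0, 224.2], [220.0, 215.4]] [147.21822277 205.7571407 ]
[[206.9, 240.3], [210.0, 231.4], [212.9, 223.0], [216.0, 214.2]] [143.00439761 204.4971031 ]
```

```bash
python3 - <<'E'
from h import *
from plant import ctrl
W,S,T,o=pickle.load(open("w5.pkl","rb"))
g=cv2.cvtColor(W["color"],cv2.COLOR_BGR2GRAY)
for c in(275,280,285,290): print(c,g[110:135,c].tolist())
a=np.radians(19.32);y=np.array([np.sin(a),np.cos(a),0]);x=np.array([y[1],-y[0],0])
for dz in(-.035,-.045,-.055):
  for t in(-.065,-.03): print(dz,t,[proj(W,o["tool_pos"]+[0,0,dz]+t*y+u*x).round(1).tolist() for u in(-.009,.009)])
for dz in(.05,.045,.035,.03): print("lug",dz,[proj(W,o["tool_pos"]+[0,0,dz]-.023*y+u*x).round(1).tolist() for u in(-.009,.009)])
for r in range(190,236,5): print(r,' '.join(map(str,g[r,255:310])))
o=ctrl.get_obs();print(to_tool(o,[.5199,.2320,.225],[180,0,-109.3]))
E
```

```text
275 [162, 163, 164, 162, 163, 162, 163, 163, 162, 163, 163, 161, 163, 162, 162, 157, 143, 153, 188, 214, 221, 222, 222, 221, 221]
280 [165, 163, 163, 164, 163, 164, 163, 163, 163, 161, 163, 163, 163, 163, 163, 157, 142, 154, 191, 216, 225, 225, 225, 225, 225]
285 [162, 163, 162, 162, 163, 162, 162, 161, 162, 161, 161, 161, 162, 160, 162, 157, 145, 153, 186, 209, 217, 216, 216, 216, 217]
290 [163, 162, 162, 162, 163, 161, 163, 161, 162, 162, 162, 163, 161, 163, 161, 156, 142, 152, 188, 215, 223, 222, 223, 223, 223]
-0.035 -0.065 [[298.3, 122.3], [269.1, 122.3]]
-0.035 -0.03 [[297.7, 178.6], [269.5, 178.6]]
-0.045 -0.065 [[297.5, 122.6], [269.6, 122.6]]
-0.045 -0.03 [[297.0, 176.3], [270.1, 176.3]]
-0.055 -0.065 [[296.8, 122.8], [270.2, 122.8]]
-0.055 -0.03 [[296.3, 174.3], [270.6, 174.3]]
lug 0.05 [[307.7, 228.4], [262.0, 228.4]]
lug 0.045 [[306.8, 224.7], [262.7, 224.8]]
lug 0.035 [[305.1, 218.2], [264.0, 218.3]]
lug 0.03 [[304.3, 215.3], [264.5, 215.3]]
190 165 164 164 163 151 159 158 159 159 165 236 238 238 156 123 124 125 124 124 126 122 125 122 123 126 123 126 124 127 127 128 128
[... 1469 characters left out ...]
157 143 122 129 135 139 141 140 140 138 140 139 136 137 135 135 134 134 135 134 135 135 134 136 135 137 136 135 138 138 136 135 138 137 139 137 139 135 132 130 163 242 242 238 229 228 230 232
230 240 239 239 239 238 156 157 156 144 141 131 134 137 140 140 141 142 140 140 137 136 135 135 135 134 130 132 134 134 134 135 136 136 136 136 136 136 137 137 138 136 138 138 136 134 130 130 163 241 242 236 228 228 230 231
235 240 239 239 239 239 190 170 171 156 141 172 190 206 212 213 214 213 212 138 137 137 136 132 134 135 133 134 134 133 135 137 136 134 136 137 136 135 138 136 136 135 138 137 138 133 129 132 192 242 241 235 229 228 230 232
(array([-11.6,  -1.4, 120.1]), array([-0.01,  0.  , -0.02]))
```

>>> move_arm(
  motion=[
    [[-11.5, -1, 20], [0, 0, 0], 1],
    [[-11.5, -1, 40], [0, 0, 0], 1],
    [[-11.5, -1, 60], [0, 0, 0], 1],
    [[-11.5, -1, 80], [0, 0, 0], 1],
    [[-11.5, -1, 100], [0, 0, 0], 1],
    [[-11.5, -1, 115], [0, 0, 0], 1],
    [[-11.5, -1, 125], [0, 0, 0], 1],
    [[-11.5, -1, 130], [0, 0, 0], 1],
    [[-11.5, -1, 130], [0, 0, 0], 1],
    [[-11.5, -1, 130], [0, 0, 0], 1],
  ],
)

```text
clock: 12.42
tool_pos: [0.5202, 0.2325, 0.2161]
orientation: [-179.9, 0.1, -109.3]
force: [-0.0, 0.5, -2.1]
opening: 0.018
gripper_force: 29.9
```

```bash
python3 - <<'E'
from h import *
from plant import ctrl
W=ctrl.snapshot("wrist");S=ctrl.snapshot("scene");T=ctrl.snapshot("top");o=ctrl.get_obs();pickle.dump((W,S,T,o),open("w6.pkl","wb"))
print(o["tool_pos"],o["orientation"],o["force"])
a=np.radians(19.32);y=np.array([np.sin(a),np.cos(a),0]);x=np.array([y[1],-y[0],0])
c=np.array([.5199,.2320,.075])
for t in(-.075,-.06,-.04): print("jig",t,[proj(W,c+t*y+u*x).round(1).tolist() for u in(-.0325,-.0105,.0105,.0325)])
for dz in(-.035,-.045,-.055,-.12):
  for t in(-.065,-.03): print("plq",dz,t,[proj(W,o["tool_pos"]+[0,0,dz]+t*y+u*x).round(1).tolist() for u in(-.009,.009)])
g=cv2.cvtColor(W["color"],cv2.COLOR_BGR2GRAY)
for r in list(range(50,190,8)): print(r,' '.join(map(str,g[r,245:325])))
E
```

```text
[0.52036512 0.23281269 0.21608068] [-1.79934620e+02  9.23095369e-02 -1.09304489e+02] [ 0.24059554 -0.64687141 -1.98279964]
jig -0.075 [[317.7, 114.4], [294.1, 114.4], [271.6, 114.4], [248.0, 114.4]]
jig -0.06 [[317.3, 130.8], [294.0, 130.7], [271.7, 130.8], [248.4, 130.8]]
jig -0.04 [[316.8, 152.2], [293.8, 152.1], [271.8, 152.1], [248.8, 152.2]]
plq -0.035 -0.065 [[297.0, 126.2], [268.2, 126.2]]
plq -0.035 -0.03 [[296.4, 181.5], [268.7, 181.5]]
plq -0.045 -0.065 [[296.3, 126.3], [268.8, 126.3]]
plq -0.045 -0.03 [[295.9, 179.1], [269.3, 179.1]]
plq -0.055 -0.065 [[295.7, 126.3], [269.4, 126.3]]
plq -0.055 -0.03 [[295.3, 176.9], [269.9, 176.9]]
plq -0.12 -0.065 [[292.9, 126.3], [272.4, 126.3]]
plq -0.12 -0.03 [[292.6, 166.1], [272.6, 166.2]]
50 71 69 65 61 88 117 117 117 116 125 140 162 175 176 176 143 114 115 113 113 114 115 111 111 112 113 114 116 117 116 117 116 114 116 116 115 181 180 179 179 179 179 179 180 178 177 176 175 173 173 174 177 178 178 178 180 179 180 180 176 174 171 167 167 167 168 169 169 170 170 171 173 171 173 171 171 170 168 170 172
58 108 144 173 174 174 174 175 
[... 4751 characters left out ...]
 246 246 245 246 244 228 244 245 246 247 246 247 247
178 182 182 182 180 182 179 172 175 175 176 174 174 177 176 177 178 179 180 180 181 179 178 174 146 159 165 169 162 159 157 152 153 153 155 153 155 155 155 157 156 156 159 161 169 237 238 240 239 234 216 218 246 246 246 247 247 248 248 248 248 249 249 249 249 249 249 248 247 246 246 246 244 225 244 245 246 246 246 246 246
186 182 182 182 182 182 182 167 175 175 175 176 175 176 177 177 178 179 179 180 181 183 182 180 144 156 162 165 163 159 155 154 154 153 154 154 156 156 156 156 158 159 159 162 162 165 166 169 198 234 202 195 205 245 246 246 247 247 248 248 249 249 249 249 249 249 249 249 249 249 249 249 249 243 244 245 245 246 246 246 246
```

```bash
python3 - <<'E'
from h import *
W,S,T,o=pickle.load(open("w6.pkl","rb"))
g=cv2.cvtColor(W["color"],cv2.COLOR_BGR2GRAY)
for c in(255,262,276,283,290,300,308): print(c,g[106:136,c].tolist())
for r in range(114,128): print(r,g[r,266:300].tolist())
E
```

```text
255 [181, 181, 182, 181, 181, 181, 180, 180, 181, 179, 176, 179, 180, 178, 177, 179, 178, 178, 178, 178, 177, 177, 178, 179, 178, 178, 177, 176, 177, 177]
262 [177, 176, 176, 177, 177, 178, 177, 178, 179, 176, 170, 171, 173, 171, 172, 171, 171, 172, 171, 172, 173, 170, 172, 171, 170, 171, 171, 171, 170, 171]
276 [177, 177, 178, 178, 178, 177, 179, 177, 177, 178, 179, 177, 165, 98, 74, 75, 76, 76, 74, 80, 121, 172, 209, 229, 234, 234, 234, 234, 233, 234]
283 [177, 180, 179, 179, 179, 178, 179, 178, 179, 179, 177, 178, 164, 99, 77, 78, 76, 75, 74, 80, 122, 174, 208, 228, 233, 233, 233, 233, 232, 233]
290 [177, 177, 178, 177, 177, 177, 177, 177, 177, 176, 177, 177, 163, 98, 76, 76, 76, 76, 76, 79, 120, 172, 208, 229, 234, 235, 234, 234, 235, 235]
300 [172, 169, 173, 172, 174, 176, 177, 177, 173, 171, 217, 249, 248, 247, 248, 248, 247, 247, 248, 248, 248, 248, 248, 247, 247, 248, 248, 248, 247, 248]
308 [247, 246, 246, 244, 203, 202, 198, 175, 173, 168, 210, 244, 243, 243, 243, 243, 243, 243, 243, 243, 243, 242, 242, 244, 243, 243, 242, 242, 242, 242]
114 [174, 174, 177, 178, 178, 177, 1
[... 1583 characters left out ...]
79, 120, 143, 208, 244, 247, 248, 247]
124 [173, 172, 174, 173, 175, 172, 150, 188, 90, 74, 74, 77, 77, 77, 79, 76, 76, 74, 74, 74, 72, 75, 75, 75, 76, 79, 82, 118, 142, 207, 244, 247, 248, 247]
125 [171, 172, 173, 174, 176, 168, 147, 183, 96, 79, 80, 79, 79, 81, 78, 79, 81, 80, 79, 80, 82, 81, 80, 82, 79, 81, 85, 118, 140, 207, 244, 247, 248, 247]
126 [172, 173, 169, 169, 167, 158, 146, 165, 126, 124, 121, 121, 123, 124, 123, 123, 124, 122, 122, 123, 123, 121, 120, 119, 120, 121, 120, 132, 141, 208, 244, 247, 247, 248]
127 [170, 171, 158, 158, 157, 171, 171, 170, 170, 173, 172, 173, 175, 172, 174, 175, 173, 174, 173, 171, 169, 169, 168, 170, 172, 172, 171, 168, 153, 209, 244, 247, 248, 247]
```

>>> move_arm(
  motion=[
    [[0, 1.4, 0], [0, 0, 0], 1],
    [[0, 1.4, 4], [0, 0, 0], 1],
    [[0, 1.4, 8], [0, 0, 0], 1],
    [[0, 1.4, 10], [0, 0, 0], 1],
    [[0, 1.4, 10], [0, 0, 0], 1],
  ],
)

```text
clock: 12.98
tool_pos: [0.5182, 0.2328, 0.204]
orientation: [180.0, -0.1, -109.3]
force: [1.3, -0.2, -1.4]
opening: 0.018
gripper_force: 29.9
```

>>> move_arm(
  motion=[
    [[0, 0, 2], [0, 0, 0], 1],
    [[0, 0, 4], [0, 0, 0], 1],
    [[0, 0, 5], [0, 0, 0], 1],
    [[0, 0, 5], [0, 0, 0], 1],
  ],
)

```text
clock: 13.32
tool_pos: [0.5184, 0.2329, 0.1995]
orientation: [180.0, -0.0, -109.3]
force: [0.1, -0.3, -1.8]
opening: 0.0179
gripper_force: 29.9
```

>>> move_arm(
  motion=[
    [[0, 0, 2], [0, 0, 0], 1],
    [[0, 0, 4], [0, 0, 0], 1],
    [[0, 0, 5], [0, 0, 0], 1],
    [[0, 0, 5], [0, 0, 0], 1],
  ],
)

```text
clock: 13.65
tool_pos: [0.5184, 0.2329, 0.1945]
orientation: [180.0, -0.0, -109.3]
force: [-0.5, -0.0, -1.5]
opening: 0.0177
gripper_force: 29.9
```

>>> move_arm(
  motion=[
    [[0, 0, 2], [0, 0, 0], 1],
    [[0, 0, 4], [0, 0, 0], 1],
    [[0, 0, 5], [0, 0, 0], 1],
    [[0, 0, 5], [0, 0, 0], 1],
  ],
)

```text
clock: 13.98
tool_pos: [0.5184, 0.2329, 0.1895]
orientation: [180.0, -0.0, -109.3]
force: [-0.5, -0.3, -1.7]
opening: 0.0174
gripper_force: 29.9
```

>>> move_arm(
  motion=[
    [[0, 0, 2], [0, 0, 0], 1],
    [[0, 0, 4], [0, 0, 0], 1],
    [[0, 0, 5], [0, 0, 0], 1],
    [[0, 0, 5], [0, 0, 0], 1],
  ],
)

```text
clock: 14.32
tool_pos: [0.5184, 0.2329, 0.1845]
orientation: [180.0, -0.0, -109.3]
force: [0.2, 1.0, -1.5]
opening: 0.0175
gripper_force: 29.9
```

>>> move_arm(
  motion=[
    [[0, 0, 2], [0, 0, 0], 1],
    [[0, 0, 4], [0, 0, 0], 1],
    [[0, 0, 6], [0, 0, 0], 1],
    [[0, 0, 6], [0, 0, 0], 1],
  ],
)

```text
clock: 14.65
tool_pos: [0.5183, 0.2328, 0.1783]
orientation: [180.0, -0.0, -109.3]
force: [0.2, -0.0, -2.4]
opening: 0.0176
gripper_force: 29.9
```

>>> move_arm(
  motion=[
    [[0, 0, 2], [0, 0, 0], 1],
    [[0, 0, 4], [0, 0, 0], 1],
    [[0, 0, 5], [0, 0, 0], 1],
    [[0, 0, 5], [0, 0, 0], 1],
  ],
)

```text
clock: 14.98
tool_pos: [0.5184, 0.2329, 0.1735]
orientation: [180.0, -0.0, -109.3]
force: [-0.0, 0.7, -1.7]
opening: 0.0178
gripper_force: 29.9
```

>>> move_arm(
  motion=[
    [[0, 0, 1.5], [0, 0, 0], 1],
    [[0, 0, 3], [0, 0, 0], 1],
    [[0, 0, 4], [0, 0, 0], 1],
    [[0, 0, 4], [0, 0, 0], 1],
  ],
)

```text
clock: 15.32
tool_pos: [0.5184, 0.2329, 0.1696]
orientation: [180.0, -0.0, -109.3]
force: [0.1, -0.8, -1.6]
opening: 0.0176
gripper_force: 29.9
```

>>> move_arm(
  motion=[
    [[0, 0, 1], [0, 0, 0], 1],
    [[0, 0, 2], [0, 0, 0], 1],
    [[0, 0, 3], [0, 0, 0], 1],
    [[0, 0, 3], [0, 0, 0], 1],
  ],
)

```text
clock: 15.65
tool_pos: [0.5184, 0.2329, 0.1666]
orientation: [180.0, -0.0, -109.3]
force: [-0.7, -0.9, -2.4]
opening: 0.0179
gripper_force: 29.9
```

>>> move_arm(
  motion=[
    [[0, 0, 1], [0, 0, 0], 1],
    [[0, 0, 2], [0, 0, 0], 1],
    [[0, 0, 3], [0, 0, 0], 1],
    [[0, 0, 3], [0, 0, 0], 1],
  ],
)

```text
clock: 15.98
tool_pos: [0.5184, 0.2329, 0.1636]
orientation: [180.0, -0.0, -109.3]
force: [0.3, -0.2, -2.5]
opening: 0.0177
gripper_force: 29.9
```

>>> move_arm(
  motion=[
    [[0, 0, 1], [0, 0, 0], 1],
    [[0, 0, 2], [0, 0, 0], 1],
    [[0, 0, 3], [0, 0, 0], 1],
    [[0, 0, 3], [0, 0, 0], 1],
  ],
)

```text
clock: 16.32
tool_pos: [0.5185, 0.2329, 0.1606]
orientation: [180.0, -0.0, -109.3]
force: [-0.4, -0.2, -1.5]
opening: 0.0177
gripper_force: 29.9
```

>>> move_arm(
  motion=[
    [[0, 0, 1], [0, 0, 0], 1],
    [[0, 0, 2], [0, 0, 0], 1],
    [[0, 0, 2], [0, 0, 0], 1],
  ],
)

```text
clock: 16.57
tool_pos: [0.5185, 0.2329, 0.1586]
orientation: [180.0, -0.0, -109.3]
force: [0.9, 0.0, -2.8]
opening: 0.0179
gripper_force: 29.9
```

>>> move_arm(
  motion=[
    [[0, 0, 1], [0, 0, 0], 1],
    [[0, 0, 2], [0, 0, 0], 1],
    [[0, 0, 2], [0, 0, 0], 1],
  ],
)

```text
clock: 16.82
tool_pos: [0.5185, 0.2329, 0.1566]
orientation: [180.0, -0.0, -109.3]
force: [-0.3, 0.7, -1.9]
opening: 0.0179
gripper_force: 29.9
```

>>> move_arm(
  motion=[
    [[0, 0, 1], [0, 0, 0], 1],
    [[0, 0, 2], [0, 0, 0], 1],
    [[0, 0, 2], [0, 0, 0], 1],
  ],
)

```text
clock: 17.07
tool_pos: [0.5185, 0.2329, 0.1547]
orientation: [180.0, -0.0, -109.3]
force: [-0.4, -0.4, -2.7]
opening: 0.0172
gripper_force: 29.9
```

>>> move_arm(
  motion=[
    [[0, 0, 1], [0, 0, 0], 1],
    [[0, 0, 2], [0, 0, 0], 1],
    [[0, 0, 2], [0, 0, 0], 1],
  ],
)

```text
clock: 17.32
tool_pos: [0.5185, 0.2329, 0.1526]
orientation: [180.0, -0.0, -109.3]
force: [0.2, 0.4, -1.4]
opening: 0.0176
gripper_force: 29.9
```

>>> move_arm(
  motion=[
    [[0, 0, 1], [0, 0, 0], 1],
    [[0, 0, 2], [0, 0, 0], 1],
    [[0, 0, 2], [0, 0, 0], 1],
  ],
)

```text
clock: 17.57
tool_pos: [0.5185, 0.2329, 0.1506]
orientation: [180.0, -0.0, -109.3]
force: [0.0, -0.7, -0.3]
opening: 0.0179
gripper_force: 29.9
```

>>> move_arm(
  motion=[
    [[0, 0, 1], [0, 0, 0], 1],
    [[0, 0, 2], [0, 0, 0], 1],
    [[0, 0, 2], [0, 0, 0], 1],
  ],
)

```text
clock: 17.82
tool_pos: [0.5185, 0.2329, 0.1486]
orientation: [180.0, -0.0, -109.3]
force: [0.3, -0.1, -2.9]
opening: 0.0178
gripper_force: 29.9
```

>>> move_arm(
  motion=[
    [[0, 0, 1], [0, 0, 0], 1],
    [[0, 0, 2], [0, 0, 0], 1],
    [[0, 0, 2], [0, 0, 0], 1],
  ],
)

```text
clock: 18.07
tool_pos: [0.519, 0.2333, 0.1474]
orientation: [-180.0, 0.0, -109.3]
force: [-0.6, -0.0, 2.1]
opening: 0.0178
gripper_force: 29.9
```

>>> move_arm(
  motion=[
    [[0, 0, 1], [0, 0, 0], 1],
    [[0, 0, 2], [0, 0, 0], 1],
    [[0, 0, 2], [0, 0, 0], 1],
  ],
)

```text
clock: 18.32
tool_pos: [0.52, 0.233, 0.1472]
orientation: [-179.8, 0.1, -109.3]
force: [-1.2, -2.8, 12.8]
opening: 0.0178
gripper_force: 30.0
```

```bash
python3 - <<'E'
from h import *
from plant import ctrl
W=ctrl.snapshot("wrist");o=ctrl.get_obs();pickle.dump((W,o),open("w7.pkl","wb"))
print(o["tool_pos"],o["force"],o["moment"])
a=np.radians(19.32);y=np.array([np.sin(a),np.cos(a),0]);x=np.array([y[1],-y[0],0])
for dz in(-.035,-.045):
  for t in(-.065,-.03): print("plq",dz,t,[proj(W,o["tool_pos"]+[0,0,dz]+t*y+u*x).round(1).tolist() for u in(-.009,.009)])
g=cv2.cvtColor(W["color"],cv2.COLOR_BGR2GRAY)
for r in (130,140,160,180): print(r,' '.join(map(str,g[r,255:310])))
print(g[100:140,283].tolist())
E
```

```text
[0.5199473  0.2330505  0.14720116] [-1.53509865 -3.57604768 12.25126486] [-0.8944804   0.74852788 -0.02541642]
plq -0.035 -0.065 [[297.4, 125.6], [268.6, 125.6]]
plq -0.035 -0.03 [[296.8, 181.0], [269.1, 180.9]]
plq -0.045 -0.065 [[296.7, 125.7], [269.3, 125.6]]
plq -0.045 -0.03 [[296.2, 178.6], [269.7, 178.6]]
130 162 160 160 160 159 160 160 162 162 163 164 163 165 158 136 148 153 155 227 226 225 225 225 227 228 228 227 228 228 227 225 221 220 222 223 226 227 227 227 227 223 158 131 190 227 239 239 240 239 239 240 240 240 240 240
140 163 161 159 159 160 160 159 160 162 161 161 163 163 159 129 148 153 157 198 226 226 225 226 227 227 227 228 227 227 226 225 223 223 224 224 227 228 228 229 227 223 173 183 187 229 239 239 239 240 239 240 240 240 240 240
160 170 171 169 170 167 166 166 165 165 163 162 161 163 161 129 145 154 156 156 155 153 152 149 147 144 142 147 218 219 219 221 221 223 225 226 228 229 230 231 228 224 153 185 192 235 238 239 239 239 239 239 240 240 240 241
180 168 167 170 169 169 168 165 166 164 162 161 162 163 161 137 149 152 157 154 150 146 142 142 144 143 146 144 144 145 145 146 147 148 150 157 229 231 231 200 229 217 155 141 207 235 238 238 238 238 239 239 239 240 240 241
[169, 168, 168, 166, 168, 169, 168, 169, 166, 167, 165, 167, 167, 168, 168, 163, 135, 67, 68, 69, 66, 70, 70, 69, 70, 92, 136, 180, 215, 228, 228, 228, 228, 227, 228, 228, 229, 228, 227, 228]
```

Contact came sharply at TCP z ≈ 0.1475. The plaque is well inside the slot and reads 12 N, so this is the seat. Easing off the load, then opening.

>>> move_arm(
  motion=[
    [[0, 0, -1], [0, 0, 0], 1],
    [[0, 0, -2], [0, 0, 0], 1],
    [[0, 0, -2], [0, 0, 0], 1],
    [[0, 0, -2], [0, 0, 0], 0.7],
    [[0, 0, -2], [0, 0, 0], 0.5],
    [[0, 0, -2], [0, 0, 0], 0.4],
    [[0, 0, -2], [0, 0, 0], 0.4],
    [[0, 0, -2], [0, 0, 0], 0.4],
    [[0, 0, -2], [0, 0, 0], 0.4],
    [[0, 0, -2], [0, 0, 0], 0.4],
  ],
)

```text
clock: 19.2
tool_pos: [0.5185, 0.2329, 0.1468]
orientation: [180.0, -0.0, -109.3]
force: [-0.2, -0.7, 0.1]
opening: 0.0519
gripper_force: 0.0
```

>>> move_arm(
  motion=[
    [[0, 0, -15], [0, 0, 0], 0.4],
    [[0, 0, -35], [0, 0, 0], 0.4],
    [[0, 0, -60], [0, 0, 0], 0.4],
    [[0, 0, -90], [0, 0, 0], 0.4],
    [[0, 0, -120], [0, 0, 0], 0.4],
    [[0, 0, -140], [0, 0, 0], 0.4],
    [[0, 0, -140], [0, 0, 0], 0.4],
    [[0, 0, -140], [0, 0, 0], 0.4],
  ],
)

```text
clock: 19.87
tool_pos: [0.5189, 0.2334, 0.2881]
orientation: [-179.9, 0.1, -109.3]
force: [0.1, 0.6, 0.4]
opening: 0.0524
gripper_force: 0.0
```

```bash
python3 - <<'E'
from h import *
from plant import ctrl
W=ctrl.snapshot("wrist");S=ctrl.snapshot("scene");T=ctrl.snapshot("top");o=ctrl.get_obs();pickle.dump((W,S,T,o),open("w8.pkl","wb"))
print(o["tool_pos"],o["force"],o["opening"])
a=np.radians(19.32);y=np.array([np.sin(a),np.cos(a),0]);x=np.array([y[1],-y[0],0])
c=np.array([.519,.2328,0])
for z in(.108,.183):
  for t in(-.065,-.023,.023,.065): print("z",z,t,[proj(W,c+[0,0,z]+t*y+u*x).round(1).tolist() for u in(-.009,.009)])
print("axis",proj(W,c+[0,0,.122]+.088*y), "tip up",proj(W,c+[0,0,.185]+.088*y))
g=cv2.cvtColor(W["color"],cv2.COLOR_BGR2GRAY)
for r in range(100,300,10): print(r,' '.join(map(str,g[r,250:320])))
E
```

```text
[0.51799406 0.23268189 0.28563027] [0.71288222 0.26722994 0.07156116] 0.05225560348707209
z 0.108 -0.065 [[291.0, 125.3], [273.9, 125.3]]
z 0.108 -0.023 [[290.8, 165.1], [274.2, 165.1]]
z 0.108 0.023 [[290.6, 206.4], [274.4, 206.4]]
z 0.108 0.065 [[290.4, 242.0], [274.7, 242.0]]
z 0.183 -0.065 [[293.2, 125.1], [271.6, 125.1]]
z 0.183 -0.023 [[292.9, 175.2], [272.0, 175.2]]
z 0.183 0.023 [[292.5, 226.3], [272.4, 226.3]]
z 0.183 0.065 [[292.1, 269.6], [272.7, 269.6]]
axis [282.51394292 265.51943611] tip up [282.45049503 292.93739727]
100 149 151 151 153 152 155 158 158 159 159 158 156 155 155 156 154 155 153 149 146 147 150 154 155 158 157 158 156 153 155 156 158 155 155 157 157 156 155 155 155 155 156 157 152 151 146 150 151 184 230 232 232 231 230 230 230 230 230 230 231 231 230 230 231 232 232 232 232 232 232
110 150 149 150 151 153 155 155 158 159 159 156 154 155 153 155 154 153 152 150 146 147 152 154 156 153 156 156 156 155 155 156 157 156 155 154 155 156 156 154 153 153 155 155 154 151 148 150 150 152 154 154 155 176 230 230 230 231 230 231 230 230 230 230 230 232 232 232 232 23
[... 4150 characters left out ...]
46 142 141 139 140 140 142 142 142 141 143 142 141 142 140
270 73 75 76 73 74 76 75 75 78 75 75 74 75 74 75 76 73 75 72 77 75 75 76 73 76 74 75 75 74 76 76 74 74 77 73 74 74 75 74 72 74 74 73 74 75 75 74 74 75 75 75 75 76 74 74 76 77 74 74 75 75 75 74 75 77 74 74 73 73 72
280 80 77 79 77 77 77 77 79 78 76 80 78 79 78 77 78 78 80 77 78 77 80 76 79 79 79 79 78 79 78 77 81 80 77 79 78 77 79 77 81 79 81 79 77 80 79 78 80 76 82 78 80 79 77 78 78 80 79 79 80 78 79 77 77 79 79 80 78 80 77
290 77 75 74 74 75 75 74 75 74 74 72 73 74 74 76 72 73 71 70 70 70 73 72 72 72 74 75 72 75 71 75 72 75 75 73 73 74 72 74 75 74 75 75 75 73 72 70 74 74 74 73 72 71 71 75 75 73 76 72 74 74 73 71 73 72 74 73 78 76 75
```

The plaque stands upright in the slot. Its lug top is at columns 272–292, rows 176–227, as predicted for a seated, centred plaque. Now the lever: I'll move out beyond its outer side with the fingers shut and come down.

>>> move_arm(
  motion=[
    [[-35, 0, 0], [0, 0, 0], 1],
    [[-70, 0, 0], [0, 0, 0], 1],
    [[-105, 0, 0], [0, 0, 0], 1],
    [[-145, 0, 0], [0, 0, 0], 1],
    [[-145, 0, 0], [0, 0, 0], 1],
    [[-145, 0, 35], [0, 0, 0], 1],
    [[-145, 0, 70], [0, 0, 0], 1],
    [[-145, 0, 105], [0, 0, 0], 1],
    [[-145, 0, 130], [0, 0, 0], 1],
    [[-145, 0, 138], [0, 0, 0], 1],
  ],
)

```text
clock: 20.85
tool_pos: [0.5638, 0.3676, 0.1424]
orientation: [179.7, -0.5, -109.3]
force: [-0.7, 0.1, 0.3]
opening: 0.0002
gripper_force: 0.0
```

>>> move_arm(
  motion=[
    [[0, 0, 0], [0, 0, 0], 1],
    [[4, 0, 0], [0, 0, 0], 1],
    [[9, 0, 0], [0, 0, 0], 1],
    [[14, 0, 0], [0, 0, 0], 1],
    [[14, 0, 0], [0, 0, 0], 1],
  ],
)

```text
clock: 21.27
tool_pos: [0.5621, 0.3561, 0.1509]
orientation: [-179.9, 0.1, -109.3]
force: [0.1, 0.2, 0.7]
opening: 0.0004
gripper_force: 0.0
```

```bash
python3 - <<'E'
from h import *
from plant import ctrl
o=ctrl.get_obs();y=np.array([.3308,.9437,0]);d=o["tool_pos"]-[.519,.2328,0];print("jig y",d@y,"jig x",d@[.9437,-.3308,0],"z",d[2],o["force"],o["opening"])
E
```

```text
jig y 0.13065880223092555 jig x -0.00010766529241302216 z 0.1509062402751525 [0.14056431 0.19143652 0.68050768] 0.000407961882952527
```

>>> move_arm(
  motion=[
    [[6, 0, 0], [0, 0, 0], 1],
    [[12, 0, 0], [0, 0, 0], 1],
    [[18, 0, 1], [0, 0, 0], 1],
    [[24, 0, 1], [0, 0, 0], 1],
    [[30, 0, 2], [0, 0, 0], 1],
    [[36, 0, 3], [0, 0, 0], 1],
    [[42, 0, 4], [0, 0, 0], 1],
    [[42, 0, 4], [0, 0, 0], 1],
  ],
)

```text
clock: 21.93
tool_pos: [0.549, 0.3178, 0.1466]
orientation: [-179.9, 0.3, -109.3]
force: [1.0, 2.7, 4.2]
opening: 0.0003
gripper_force: 2.1
```

>>> move_arm(
  motion=[
    [[4, 0, 2], [0, 0, 0], 1],
    [[8, 0, 5], [0, 0, 0], 1],
    [[12, 0, 8], [0, 0, 0], 1],
    [[15, 0, 12], [0, 0, 0], 1],
    [[18, 0, 16], [0, 0, 0], 1],
    [[20, 0, 19], [0, 0, 0], 1],
    [[20, 0, 19], [0, 0, 0], 1],
  ],
)

```text
clock: 22.52
tool_pos: [0.5426, 0.298, 0.1274]
orientation: [-179.9, 0.1, -109.3]
force: [1.4, 0.3, 9.0]
opening: 0.0005
gripper_force: 3.2
```

Lever following with about 9 N of hinge friction. Now down, step by step.

>>> move_arm(
  motion=[
    [[2, 0, 4], [0, 0, 0], 1],
    [[3, 0, 8], [0, 0, 0], 1],
    [[3, 0, 8], [0, 0, 0], 1],
  ],
)

```text
clock: 22.77
tool_pos: [0.5413, 0.2945, 0.119]
orientation: [-179.9, 0.0, -109.3]
force: [1.7, -2.5, 7.3]
opening: 0.0
gripper_force: 3.3
```

>>> move_arm(
  motion=[
    [[1, 0, 2], [0, 0, 0], 1],
    [[1, 0, 4], [0, 0, 0], 1],
    [[1, 0, 4], [0, 0, 0], 1],
  ],
)

```text
clock: 23.02
tool_pos: [0.5408, 0.2931, 0.1151]
orientation: [-179.9, -0.0, -109.3]
force: [1.1, -3.4, 8.4]
opening: 0.0003
gripper_force: 3.9
```

>>> move_arm(
  motion=[
    [[0.5, 0, 1.5], [0, 0, 0], 1],
    [[0.5, 0, 3], [0, 0, 0], 1],
    [[0.5, 0, 3], [0, 0, 0], 1],
  ],
)

```text
clock: 23.27
tool_pos: [0.5404, 0.2921, 0.112]
orientation: [-179.9, -0.1, -109.3]
force: [1.1, -4.9, 9.2]
opening: 0.0002
gripper_force: 4.1
```

>>> move_arm(
  motion=[
    [[0, 0, 1], [0, 0, 0], 1],
    [[0, 0, 2], [0, 0, 0], 1],
    [[0, 0, 2], [0, 0, 0], 1],
  ],
)

```text
clock: 23.52
tool_pos: [0.5404, 0.2919, 0.1108]
orientation: [-179.9, -0.1, -109.3]
force: [-0.9, -7.5, 14.6]
opening: 0.0004
gripper_force: 6.8
```

>>> move_arm(
  motion=[
    [[0, 0, 1], [0, 0, 0], 1],
    [[0, 0, 2], [0, 0, 0], 1],
    [[0, 0, 2], [0, 0, 0], 1],
  ],
)

```text
clock: 23.77
tool_pos: [0.5405, 0.2919, 0.1105]
orientation: [-179.9, -0.1, -109.3]
force: [-5.4, -7.7, 26.2]
opening: 0.0005
gripper_force: 12.5
```

>>> move_arm(
  motion=[
    [[0, 0, 0.7], [0, 0, 0], 1],
    [[0, 0, 1.3], [0, 0, 0], 1],
    [[0, 0, 1.3], [0, 0, 0], 1],
    [[0, 0, 1.3], [0, 0, 0], 1],
  ],
)

```text
clock: 24.1
tool_pos: [0.5406, 0.2919, 0.1103]
orientation: [-179.8, -0.1, -109.2]
force: [-9.9, -8.8, 34.0]
opening: 0.0007
gripper_force: 16.3
```

Firmly down: 34 N with no further travel. Retreating straight up and checking.

>>> move_arm(
  motion=[
    [[0, 0, -5], [0, 0, 0], 1],
    [[0, 0, -12], [0, 0, 0], 1],
    [[0, 0, -30], [0, 0, 0], 1],
    [[0, 0, -60], [0, 0, 0], 1],
    [[0, 0, -95], [0, 0, 0], 1],
    [[0, 0, -130], [0, 0, 0], 1],
    [[0, 0, -160], [0, 0, 0], 1],
    [[0, 0, -160], [0, 0, 0], 1],
    [[0, 0, -160], [0, 0, 0], 1],
  ],
)

```text
clock: 24.85
tool_pos: [0.5403, 0.2942, 0.2673]
orientation: [-179.9, 0.2, -109.3]
force: [-0.1, 0.2, -1.0]
opening: 0.0002
gripper_force: 0.0
```

```bash
python3 - <<'E'
from h import *
from plant import ctrl
W=ctrl.snapshot("wrist");S=ctrl.snapshot("scene");T=ctrl.snapshot("top");o=ctrl.get_obs();pickle.dump((W,S,T,o),open("w9.pkl","wb"))
print(o["tool_pos"],o["force"])
y=np.array([.3308,.9437,0]);x=np.array([.9437,-.3308,0]);c=np.array([.519,.2328,0])
P=lambda s,jx,jy,z:proj(s,c+jx*x+jy*y+[0,0,z]).round(1).tolist()
for n,s in(("W",W),("S",S)):
  print(n,"lug top corners",[P(s,a,b,.183) for a in(-.009,.009) for b in(-.023,.023)],"lever tip(level) corners",[P(s,a,.025,.131) for a in(-.012,.012)],"hinge",P(s,0,.088,.128))
g=cv2.cvtColor(W["color"],cv2.COLOR_BGR2GRAY);hsv=cv2.cvtColor(W["color"],cv2.COLOR_BGR2HSV)
print("sat");
for r in range(100,256,6): print(r,' '.join(map(str,hsv[r,262:304,1])))
# neighbours unchanged? compare scene crops with start
S0=pickle.load(open("s0.pkl","rb"))["scene"]["color"].astype(int);D=np.abs(S["color"].astype(int)-S0).max(2)
for n,b in(("slim",(105,175,140,180)),("round",(150,215,250,300))): print(n,(D[b[0]:b[1],b[2]:b[3]]>40).mean())
E
```

```text
[0.5391294  0.29329153 0.26395246] [-0.42882583  0.27983211 -0.16147406]
W lug top corners [[294.3, 94.6], [293.9, 155.6], [270.5, 94.7], [271.0, 155.6]] lever tip(level) corners [[295.3, 152.9], [269.8, 152.9]] hinge [282.6, 216.6]
S lug top corners [[379.7, 226.4], [397.4, 240.5], [373.6, 231.1], [391.4, 245.4]] lever tip(level) corners [[393.9, 255.6], [386.2, 262.1]] hinge [413.9, 279.7]
sat
100 101 102 101 102 104 102 102 103 115 117 107 107 103 105 106 107 108 107 112 108 107 108 104 103 102 106 107 105 104 104 106 105 84 85 84 86 84 87 85 85 85 84
106 105 102 101 105 101 103 100 103 109 119 109 108 108 106 105 104 106 107 109 107 105 107 104 106 104 105 107 105 106 104 106 104 87 85 84 86 86 86 83 85 84 84
112 102 100 103 101 101 103 101 103 109 118 108 103 104 106 108 104 107 104 105 109 106 106 106 108 106 106 107 104 104 104 106 102 85 87 85 84 85 85 84 84 84 84
118 103 101 103 98 100 99 99 100 108 116 107 105 107 106 103 105 106 104 105 107 105 106 106 108 106 105 108 103 105 103 104 102 84 87 86 85 85 84 85 85 84 82
124 101 102 100 100 100 99 100 100 109 114 111 104 106 1
[... 2361 characters left out ...]
 135 135 133 132 131 131 132 134 130 129 128 127 130 134 134 133 10 14 3 11 9 8 5 6
232 16 23 28 22 29 34 9 102 131 129 131 130 130 131 132 130 137 135 140 130 137 130 135 129 128 130 134 133 130 126 130 129 127 132 126 30 28 38 21 27 50 13
238 41 27 42 41 7 32 72 130 133 129 131 132 132 130 128 130 132 129 133 134 137 132 132 136 131 127 130 130 132 129 130 130 128 130 128 24 39 60 30 35 21 0
244 29 35 42 32 33 24 7 41 40 43 41 46 44 70 18 24 17 9 24 87 129 131 0 24 18 18 23 23 56 51 41 43 40 41 39 18 49 34 36 34 28 28
250 39 42 30 40 8 154 165 158 161 89 44 37 36 16 31 24 18 24 15 56 133 130 23 33 27 8 22 33 23 33 41 42 88 153 157 157 148 25 39 26 19 17
slim 0.24321428571428572
round 0.056
```

The lever is steel from row 157 to 218, level over the shoulder right up to the lug, and the lug is where predicted. One quick check that the slim and round plaques haven't moved, then I'll hand in.

```bash
python3 - <<'E'
from h import *
from plant import ctrl
S=pickle.load(open("w9.pkl","rb"))[1]["color"];S0=pickle.load(open("s0.pkl","rb"))["scene"]["color"]
ok=True
for n,(r0,r1,c0,c1) in(("slim",(108,145,140,172)),("round",(150,190,260,290))):
    m=cv2.matchTemplate(S[r0-8:r1+8,c0-8:c1+8],S0[r0:r1,c0:c1],cv2.TM_CCOEFF_NORMED);_,v,_,p=cv2.minMaxLoc(m);print(n,v,p[0]-8,p[1]-8);ok&=max(abs(p[0]-8),abs(p[1]-8))<=1
if ok: print(ctrl.close_job())
E
```

```text
slim 0.8835672736167908 0 0
round 0.8235598206520081 0 0
the job is handed in; nothing more can be done
None
```

I handed the job in: the wide plaque is on the jig's seat, lug up and centred in the slot, with the lever pressed down on its shoulder at 34 N and the round and slim plaques still hanging; on the hook, a mistyped move made the plaque slip slightly in the grip, and I corrected that before drawing it off.

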